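# Clear the threading board, then make up the bead rod

## Robot

A 6-joint arm with a two-finger parallel gripper is mounted at the origin on the work surface. World frame = base frame: x ahead of the robot, y to its left, z up, the work surface at z = 0. Lengths are in m, angles in degrees, forces in N, time in s.
With the tool pointing down it reaches from about 0.25 to 0.725 m from the base axis. Payload 9.7 kg.
Tool frame: the origin (TCP) lies on the centre line of the jaws, within the pads' length; the fingertips stand 17 mm ahead of it and the grasp point (between the pads) lies 2 mm behind it (bot.tip_extent is the distance from the TCP to the fingertips, in m); z points along the fingers, y is the line along which they close (so a half turn about z gives the same grasp; the last joint's range is limited). The gripper opens to 85 mm and grips with 20 to 120 N. Pads are 22 mm wide; open, the fingers measure 114 mm over their backs; the gripper's body (76 mm by 85 mm) begins 54 mm behind the grasp point. The pads swing forward as they close: fully open they stand 13 mm farther back than shut.
Start: joints at [-70.417, 4.979, 10.078, 95.1, 0, 90], TCP at [0.184, -0.518, 0.21] pointing down, gripper open.
Joint ranges: [-179.16, 179.16], [-48.56, 103.87], [-65.8, 70.77], [-126.05, 130.52], [-82.76, 87.17], [-180, 180]. Speed limits (degrees/s): [127.2, 127.2, 147.25, 180, 180, 180].

## Interface

Orientations are given as [roll, pitch, yaw] about the fixed x, y, z axes, in that order (R = Rz(yaw) Ry(pitch) Rx(roll)).
In Python, from workcell import bot gives the robot as it stands.
- The arm moves only by the tool carry_out, never from a script. Its argument "moves" is text: rows parted by semicolons, each of 7 numbers parted by spaces: the shift along the tool's x, y, z in mm, then the turn, a rotation vector about the tool's x, y, z in degrees, then the finger opening in mm, from 0 to 85.4. A call has 1 to 20 rows; each row is the pose to reach, as a shift and turn from the pose commanded when the call began, along the tool's axes at that moment; what a row does not reach only later rows make up. A row lasts 1/10 s, in which the tool goes at most 50 mm and 8.59 degrees, less where a joint would pass 70% of its speed; a pose out of reach is approached as far as the arm can. A call with a gripper value outside its range is refused whole. The fingers move at their own pace and stop on an object; "force" is the grip in N (left out, the last holds). Time passes only in rows, so rows that repeat a pose let the fingers close. It gives the time, the measured TCP pose, the force, the opening and the grip force at its end, in the units of the state.
- bot.get_obs(): the state, without advancing time (a new reading comes with each control period).
- bot.camera(name): name is "scene" or "top" or "wrist"; returns a dict with "img" (384x512x3 uint8, red, green, blue), "mtx" (3x3 intrinsics, pixels), "position" and "orientation" of the camera in the world; the wrist camera has in their place "mount" (4x4, takes a point from camera to tool coordinates, whose origin is the TCP and whose axes are the flange's). Camera axes: x right, y up, looking along -z (the intrinsics and any distortion apply to the point x, -y, -z); pixel columns grow to the right and rows downward; lengths in m; the calibration is good to about 2 mm. The wrist camera is an equidistant fisheye: a pixel r from the principal point sees the ray r / f radians off the axis. A picture is of the moment at which its call begins: read the wrist's pose just before it. There is no depth.
- bot.job_done(): hands the job in; it is judged then, once.
The state is a dict: "time": time; "q": joint angles; "qd": joint speeds; "joint_efforts": joint torques, N m; "ee_pos": TCP position; "tcp_rot": TCP orientation; "wrist_force": force on the tool from outside, world axes, zero at the start; "torque": the same for the moment, N m; "opening": finger opening in m; "grasp_force": force on a finger pad.
Only numpy, scipy, OpenCV 4.12 (cv2) and the standard library are available. Lean on these libraries where they do the work, as an engineer would, in place of code of your own. Each camera call takes 0.05 s, during which the arm holds its last target. There are 200 camera calls.

## Task

Sweep all the wood offcuts along the lane of the threading board into its scrap tray with the brush (do not touch offcuts on the board with the fingers), and stand the brush back upright on its cork pad. Then thread all the octagonal wooden beads onto the level rod, the largest first and on down to the smallest nearest the rod's free end, and last push the end cap fully home on the rod's end. Leave the log slices, the cardboard tube and the jar where they are, and see that at the end no offcut is outside the tray.

Things in the scene. Friction and masses are not known exactly. Their poses are not given: they have to be found in the camera images.
- stand: Fixed plywood threading board, x -105 to 110, y -120 to 120 mm, top 40 mm above the table; origin on the table under its centre, z up. Over its +x half (x = 60) a level round rod, 14 mm thick, axis 105 mm above the table, runs along y from a post (50 mm wide, 118 tall, face at y = 100) to its free end at y = -70. Along its -x half runs the sweeping lane, ending at +y in the scrap tray.
- rod_tip (a point): Centre of the rod's free end face, 105 mm above the table; axes as the board's. Parts go on by moving in +y; the post's face is 170 mm from here in +y.
- lane (a point): Centre of the sweeping lane, on the board's top (40 mm above the table), axes as the board's. The lane is 115 mm wide (x), between rails 10 mm wide and 12 mm high, and 240 mm long (y). Its -y end is open; at y = +120 from here it drops into the tray.
- tray (a point): Centre of the scrap tray's floor, 4 mm above the table, axes as the board's; inside, 115 mm (x) by 107 mm (y), with walls up to 52 mm above the table on three sides and the board's edge (40 mm) on the -y side.
- bead_a: The largest octagonal bead of plain light wood: 64 mm across the flats, 28 mm thick along its own y axis, with a through hole 20 mm wide along y. Origin in the middle of the hole, 32 mm above the face it stands on. It stands on a flat with the hole level; its two upright flats face its own +x and -x. Absent in some runs.
- bead_b: The second largest octagonal bead of plain light wood: 56 mm across the flats, 28 mm thick along its own y axis, with a through hole 20 mm wide along y. Origin in the middle of the hole, 28 mm above the face it stands on. It stands on a flat with the hole level; its two upright flats face its own +x and -x. Absent in some runs.
- bead_c: The third largest octagonal bead of plain light wood: 48 mm across the flats, 28 mm thick along its own y axis, with a through hole 20 mm wide along y. Origin in the middle of the hole, 24 mm above the face it stands on. It stands on a flat with the hole level; its two upright flats face its own +x and -x. Absent in some runs.
- bead_d: The smallest octagonal bead of plain light wood: 40 mm across the flats, 28 mm thick along its own y axis, with a through hole 20 mm wide along y. Origin in the middle of the hole, 20 mm above the face it stands on. It stands on a flat with the hole level; its two upright flats face its own +x and -x. Absent in some runs.
- cap: End cap: octagonal light wood block, 44 mm across the flats, from y = 0 to -40 mm, with a ball knob 16 mm farther out at its closed end. Origin in the mouth's centre of its blind hole, which opens to its own +y: 18 mm wide, 30 mm deep. It stands on a flat, hole level, origin 22 mm above the table, mouth roughly to world +y, upright flats facing its +x and -x. 40 g.
- pad: Flat cork pad fixed on the table, 130 mm (x) by 75 mm (y), 4 mm thick; the brush's place. Origin in the centre of its underside.
- brush: Block brush standing on stiff bristles on the pad: head 95 mm (x) by 36 mm (y), 42 mm high; on it a wooden ridge handle 80 mm (x) by 22 mm (y) rising from 42 to 78 mm above the bristle ends. Origin in the centre of its underside, z up. About 120 g. It fits crosswise in the lane with 10 mm to spare each side.
- scrap1: Loose wood offcut lying on the board's lane: a block 32 x 24 x 22 mm high. Origin at its centre. Absent in some runs. About 20 g.
- scrap2: Loose wood offcut lying on the board's lane: a round-edged block 30 x 28 x 22 mm high. Origin at its centre. Absent in some runs. About 20 g.
- scrap3: Loose wood offcut lying on the board's lane: a block 24 x 24 x 26 mm high. Origin at its centre. Absent in some runs. About 20 g.
- scrap4: Loose wood offcut lying on the board's lane: a T-shaped chunk 34 x 26 x 20 mm high. Origin at its centre. Absent in some runs. About 20 g.
- slices: Bystander: two stacked bark-edged log slices, 84 mm across, 42 mm high.
- tube: Bystander: upright cardboard tube, 52 mm across, 60 mm tall.
- glue: Bystander: white plastic jar, 52 mm across, 87 mm tall.

How it is judged (in metres and radians):
On the way, in this order (a step that is already met when the one before it is completed fails the run):
1. all offcuts lie in the scrap tray and the brush stands released and upright on its pad (y of scrap1 in the frame of stand between 0.122 and 0.234 m and x of scrap1 in the frame of stand between -0.103 and 0.028 m and z of each of scrap1, scrap2, scrap3, scrap4 in the frame of stand below 0.07 m and linear speed of each of scrap1, scrap2, scrap3, scrap4 below 0.05 m/s and y of scrap2 in the frame of stand between 0.122 and 0.234 m and x of scrap2 in the frame of stand between -0.103 and 0.028 m and y of scrap3 in the frame of stand between 0.122 and 0.234 m and x of scrap3 in the frame of stand between -0.103 and 0.028 m and y of scrap4 in the frame of stand between 0.122 and 0.234 m and x of scrap4 in the frame of stand between -0.103 and 0.028 m and x of brush in the frame of pad between -0.045 and 0.045 m and y of brush in the frame of pad between -0.032 and 0.032 m and z of brush in the frame of pad below 0.01 m and angle between brush's own z axis and vertical below 0.1 rad and contact force between the fingers and brush below 0.1 N and linear speed of brush below 0.03 m/s), for 0.2 s.
2. all beads hang released on the rod, the largest at the post, sizes falling towards the free end (y of bead_a in the frame of rod_tip between 0.012 and 0.17 m and x of bead_a in the frame of rod_tip between -0.007 and 0.007 m and z of bead_a in the frame of rod_tip between -0.009 and 0.004 m and angle between the y axis of each of bead_a, bead_b, bead_c, bead_d and the y axis of rod_tip, either way round below 0.25 rad and contact force between the fingers and bead_a below 0.1 N and linear speed of each of bead_a, bead_b, bead_c, bead_d below 0.03 m/s and y of bead_b in the frame of rod_tip between 0.012 and 0.17 m and x of bead_b in the frame of rod_tip between -0.007 and 0.007 m and z of bead_b in the frame of rod_tip between -0.009 and 0.004 m and contact force between the fingers and bead_b below 0.1 N and y of bead_c in the frame of rod_tip between 0.012 and 0.17 m and x of bead_c in the frame of rod_tip between -0.007 and 0.007 m and z of bead_c in the frame of rod_tip between -0.009 and 0.004 m and contact force between the fingers and bead_c below 0.1 N and y of bead_d in the frame of rod_tip between 0.012 and 0.17 m and x of bead_d in the frame of rod_tip between -0.007 and 0.007 m and z of bead_d in the frame of rod_tip between -0.009 and 0.004 m and contact force between the fingers and bead_d below 0.1 N and ((y of rod_tip in the frame of bead_a below 0 m and y of bead_b in the frame of bead_a below -0.015 m) or (y of rod_tip in the frame of bead_a above 0 m and y of bead_b in the frame of bead_a above 0.015 m)) and ((y of rod_tip in the frame of bead_a below 0 m and y of bead_c in the frame of bead_a below -0.015 m) or (y of rod_tip in the frame of bead_a above 0 m and y of bead_c in the frame of bead_a above 0.015 m)) and ((y of rod_tip in the frame of bead_a below 0 m and y of bead_d in the frame of bead_a below -0.015 m) or (y of rod_tip in the frame of bead_a above 0 m and y of bead_d in the frame of bead_a above 0.015 m)) and ((y of rod_tip in the frame of bead_b below 0 m and y of bead_c in the frame of bead_b below -0.015 m) or (y of rod_tip in the frame of bead_b above 0 m and y of bead_c in the frame of bead_b above 0.015 m)) and ((y of rod_tip in the frame of bead_b below 0 m and y of bead_d in the frame of bead_b below -0.015 m) or (y of rod_tip in the frame of bead_b above 0 m and y of bead_d in the frame of bead_b above 0.015 m)) and ((y of rod_tip in the frame of bead_c below 0 m and y of bead_d in the frame of bead_c below -0.015 m) or (y of rod_tip in the frame of bead_c above 0 m and y of bead_d in the frame of bead_c above 0.015 m))), for 0.2 s.
3. the cap sits released and fully home on the rod's end (y of cap in the frame of rod_tip between 0.024 and 0.036 m and x of cap in the frame of rod_tip between -0.007 and 0.007 m and z of cap in the frame of rod_tip between -0.009 and 0.004 m and angle between the y axis of cap and the y axis of rod_tip, either way round below 0.25 rad and contact force between the fingers and cap below 0.1 N and linear speed of cap below 0.03 m/s), for 0.2 s.
At the end, for the whole second after the job is handed in: Offcuts at rest in the tray; brush upright (0.1 rad) on its pad, within 45 mm lengthwise and 32 mm crosswise of its centre; all beads hang on the rod past its tip, falling in size from post to free end; cap on, at least 24 mm of rod in its hole; all released, at rest (all of step 1 and all of step 2 and all of step 3); the robot touches nothing.
It fails at once if a bystander (log slices, tube, jar) is moved more than 30 mm (distance of any of slices, tube, glue from where it was at the start of the episode above 0.03 m).
It fails at once if the fingers press on an offcut that lies on the board ((contact force between the fingers and scrap1 above 1 N and z of scrap1 in the frame of stand between 0.04 and 0.08 m and y of scrap1 in the frame of stand between -0.12 and 0.12 m and x of scrap1 in the frame of stand between -0.1 and 0.11 m) or (contact force between the fingers and scrap2 above 1 N and z of scrap2 in the frame of stand between 0.04 and 0.08 m and y of scrap2 in the frame of stand between -0.12 and 0.12 m and x of scrap2 in the frame of stand between -0.1 and 0.11 m) or (contact force between the fingers and scrap3 above 1 N and z of scrap3 in the frame of stand between 0.04 and 0.08 m and y of scrap3 in the frame of stand between -0.12 and 0.12 m and x of scrap3 in the frame of stand between -0.1 and 0.11 m) or (contact force between the fingers and scrap4 above 1 N and z of scrap4 in the frame of stand between 0.04 and 0.08 m and y of scrap4 in the frame of stand between -0.12 and 0.12 m and x of scrap4 in the frame of stand between -0.1 and 0.11 m)).
Of bead_a, bead_b, bead_c, bead_d only 3 to 4 are there at a start; the rules pass over those that are not, and their reading is None.
Of scrap1, scrap2, scrap3, scrap4 only 2 to 4 are there at a start; the rules pass over those that are not, and their reading is None.
At some moment in a run one of scrap1, scrap2, scrap3, scrap4 may be knocked a few centimetres aside while the robot is not near it.
It also fails if it takes over 208 s, if anything falls off the work surface, if the arm or the gripper's body presses on something with over 40 N, if the wrist force passes 120 N, or if a joint passes its speed limit or range.

## Working session

There is one attempt and no reset: what is moved stays moved. The work goes in short steps, Python scripts to look and compute and a tool call to move; the robot and the scene stay as the last step left them, time stands still between calls to the robot, and variables do not carry over. Pictures are saved under pics/ and viewed, at most 14 in all, crops included, and the job is handed in when it is done.

Besides the shell and the picture viewer there is one more tool, called after "Request:" by a JSON object that holds its "method" and its "body", one argument or row to a line. carry_out: Moves the arm, as the interface text tells. Its arguments: {"type":"object","properties":{"moves":{"type":"string"},"force":{"type":"number"}},"required":["moves"]}

```bash
ls; mkdir -p pics; python3 - <<'E'
from workcell import bot
import cv2
o=bot.get_obs();print(o)
for n in ("top","scene","wrist"):
    c=bot.camera(n);cv2.imwrite(f"pics/{n}0.png",c["img"][:,:,::-1]);print(n,{k:(v.tolist() if hasattr(v,'tolist') else v) for k,v in c.items() if k!="img"})
E
```

```text
pics
{'time': 0.0, 'q': array([-7.04165301e+01,  5.01144841e+00,  1.00336396e+01,  9.50990756e+01,
       -7.40952256e-04,  8.99990906e+01]), 'qd': array([-0.14434333,  0.02902091,  0.07425913, -0.01726541, -0.02424788,
        0.01784372]), 'joint_efforts': array([-1.37810734e-03, -5.20382845e+01,  4.64803004e+01,  1.62379991e-02,
       -3.80181007e-05,  6.62565171e-06]), 'ee_pos': array([ 0.18425859, -0.51794284,  0.20977245]), 'tcp_rot': array([-1.79923116e+02,  7.39731292e-04,  1.95843802e+01]), 'wrist_force': array([-0.03152847,  0.07907933, -0.20934461]), 'torque': array([ 0.02157974, -0.03455949, -0.04685343]), 'grasp_force': 0.0, 'opening': 0.08539343405923676}
top {'mtx': [[426.7423634697566, 0.0, 249.15515872758797], [0.0, 426.7423634697566, 186.39004973253893], [0.0, 0.0, 1.0]], 'position': [0.3628252555007274, -0.03413368525562716, 1.1066390062108244], 'orientation': [10.398991404600721, 0.7953386975283143, -89.96661211583024]}
scene {'mtx': [[398.30008756627177, 0.0, 256.6744003212054], [0.0, 398.30008756627177, 186.18991222082292], [0.0, 0.0, 1.0]], 'position': [0.8406924950924873, 0.44882709314158953, 0.9186434884620724], 'orientation': [34.59564166721526, 0.7311604668936331, 147.2128640467593]}
wrist {'mtx': [[297.3186396354542, 0.0, 253.25892898912954], [0.0, 297.3186396354542, 192.0985203972338], [0.0, 0.0, 1.0]], 'mount': [[-0.0006693207609261054, 0.9619589442539513, 0.27319323121106415, 0.07079834611653386], [0.9999997366523165, 0.000567216415961791, 0.0004527260044173805, 0.00019680540555477855], [0.00028054414377314587, 0.27319346228517344, -0.9619590705740153, -0.16297148269283718], [0.0, 0.0, 0.0, 1.0]]}
```

```bash
python3 - <<'E'
import cv2
for n in("top","scene"):
    i=cv2.imread(f"pics/{n}0.png");cv2.imwrite(f"pics/{n}0b.png",cv2.resize(i,(800,600),interpolation=cv2.INTER_CUBIC))
E
```

```text
(no output)
```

View pics/top0b.png

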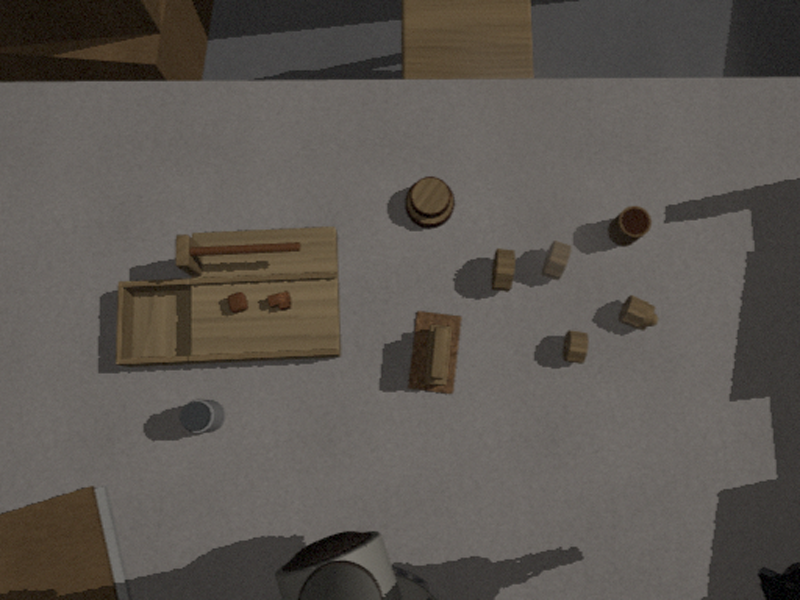

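View pics/scene0b.png

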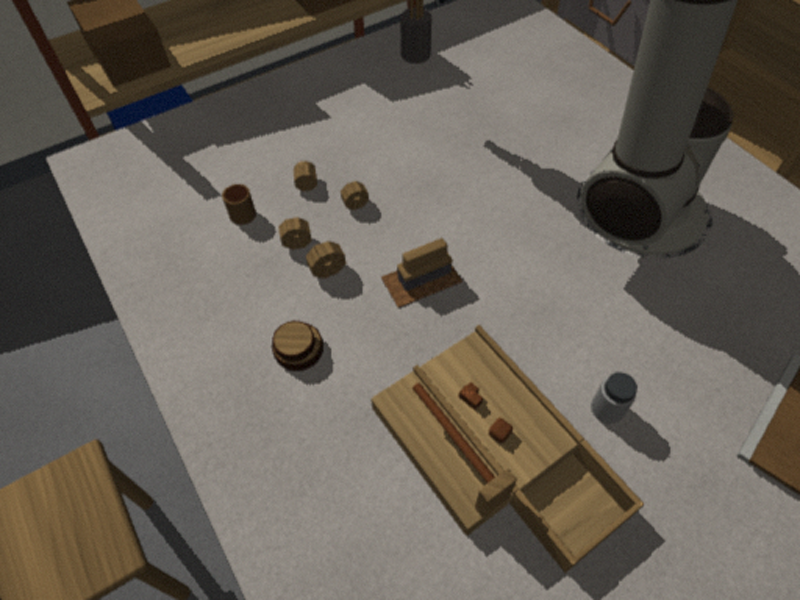

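The top view shows two offcuts in the lane (237,302) and (280,300). There are three beads (504,269), (557,260), (576,347) and the cap (640,313) with its knob to the right (-y). The brush is on its pad at (436,355), and the slices, tube and jar are clear of these. Next I'll zoom in to pick corners.

```bash
cat > h.py <<'E'
import numpy as np, cv2
from scipy.spatial.transform import Rotation as R
from workcell import bot
def pose(c,obs=None):
    if "mount" in c:
        T=np.eye(4);T[:3,:3]=R.from_euler('xyz',obs["tcp_rot"],degrees=True).as_matrix();T[:3,3]=obs["ee_pos"]
        T=T@c["mount"];return T[:3,:3],T[:3,3]
    return R.from_euler('xyz',c["orientation"],degrees=True).as_matrix(),np.array(c["position"])
def ray(c,uv,obs=None):
    M=c["mtx"];uv=np.atleast_2d(np.array(uv,float));x=(uv[:,0]-M[0,2])/M[0,0];y=(uv[:,1]-M[1,2])/M[1,1]
    if "mount" in c:
        r=np.hypot(x,y)+1e-12;d=np.c_[x/r*np.sin(r),-y/r*np.sin(r),-np.cos(r)]
    else: d=np.c_[x,-y,-np.ones_like(x)]
    A,p=pose(c,obs);return p,d@A.T
def onz(c,uv,z,obs=None):
    p,d=ray(c,uv,obs);return p+d*((z-p[2])/d[:,2])[:,None]
def proj(c,P,obs=None):
    A,p=pose(c,obs);q=(np.atleast_2d(P)-p)@A;M=c["mtx"]
    if "mount" in c:
        s=np.hypot(q[:,0],q[:,1])+1e-12;t=np.arctan2(s,-q[:,2]);x=q[:,0]/s*t;y=-q[:,1]/s*t
    else: x=q[:,0]/-q[:,2];y=-q[:,1]/-q[:,2]
    return np.c_[x*M[0,0]+M[0,2],y*M[1,1]+M[1,2]]
E
python3 - <<'E'
import cv2,pickle
from h import *
import workcell
cs={n:bot.camera(n) for n in("top","scene")};pickle.dump(cs,open("cs.pkl","wb"))
i=cs["top"]["img"][:,:,::-1]
i=cv2.convertScaleAbs(i,alpha=1.5)
cv2.imwrite("pics/a.png",cv2.resize(i[140:240,70:220],None,fx=5,fy=5,interpolation=cv2.INTER_CUBIC))
cv2.imwrite("pics/b.png",cv2.resize(i[130:260,255:430],None,fx=4.5,fy=4.5,interpolation=cv2.INTER_CUBIC))
E
```

```text
(no output)
```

View pics/a.png

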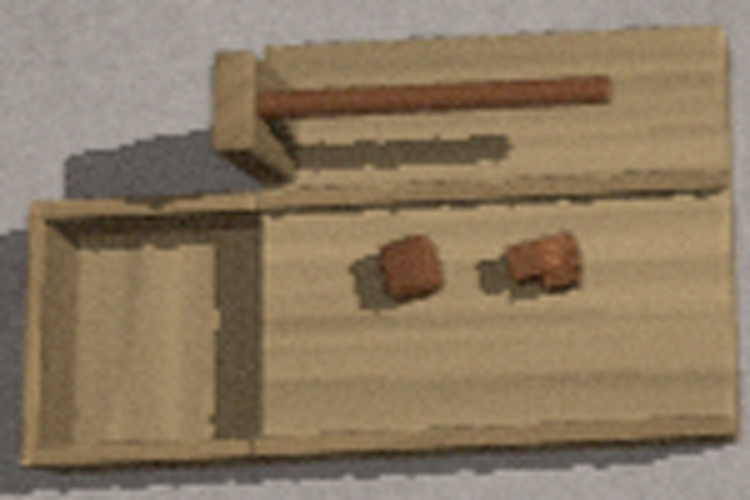

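View pics/b.png

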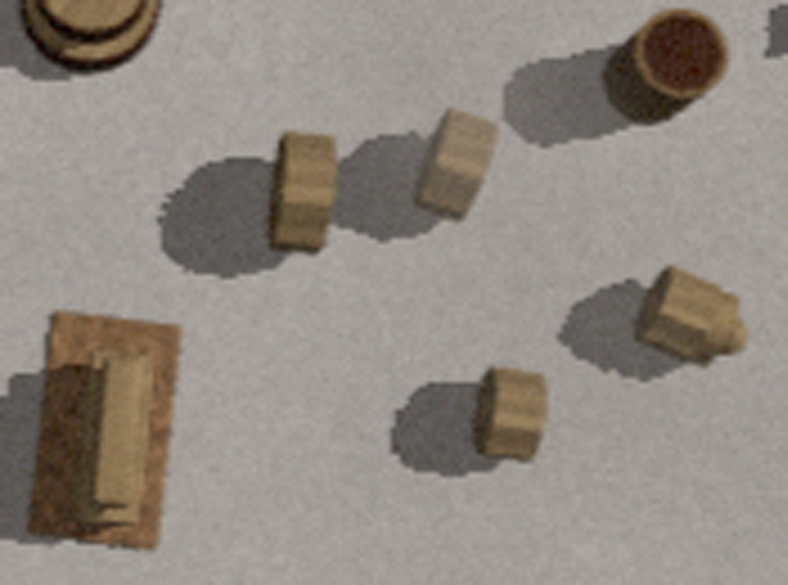

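Crop a gives the rod tip at (610,90), the board's -y corners at (725,27) and (737,437), and offcuts at (411,267) and (545,262, the T). Crop b gives beads at (303,192), (457,163) and (512,414), the cap at (690,315), and the brush ridge at about (120,430). Next I'll fit poses.

```bash
cat > fit.py <<'E'
import pickle
from h import *
from scipy.optimize import least_squares, minimize
cs=pickle.load(open("cs.pkl","rb"));t=cs["top"]
def rz(P,s): 
    a=s[2];P=np.array(P,float);return np.c_[s[0]+P[:,0]*np.cos(a)-P[:,1]*np.sin(a),s[1]+P[:,0]*np.sin(a)+P[:,1]*np.cos(a),P[:,2]]
A=lambda p:np.array(p)/5+[70,140]; B=lambda p:np.array(p)/4.5+[255,130]
def fit(P,uv,name):
    P=np.array(P)/1000;c=onz(t,uv,P[:,2].mean());s0=[*c[:,:2].mean(0)-[0,0],0]
    r=least_squares(lambda s:(proj(t,rz(P,s))-uv).ravel(),s0,loss='soft_l1')
    print(name,np.round(r.x[:2],4),np.round(np.degrees(r.x[2]),2),np.round(r.fun.reshape(-1,2) if 1 else 0,1).tolist());return r.x
def hullmask(c,P,sh):
    m=np.zeros(sh,np.uint8);cv2.fillConvexPoly(m,cv2.convexHull(np.round(proj(c,P)*16*4).astype(np.int32)),1,shift=4);return m
def octo(w,y0,y1):
    r=w/2/np.cos(np.pi/8);a=np.arange(8)*np.pi/4+np.pi/8
    return np.array([[r*np.cos(q),y,w/2+r*np.sin(q)] for q in a for y in(y0,y1)])/1000
def ball(w,yc,r):
    g=R.random(60,random_state=0).apply([0,0,r]);return (g+[0,yc,w/2])/1000
E
python3 - <<'E'
from fit import *
st=fit([(60,-70,105),(60,100,105),(110,-120,40),(-105,-120,52),(-105,227+3,52)],A([(609,91),(258,103),(725,27),(737,437),(25,465)]),"stand")
# inverse for offcuts
for n,uv in (("s_left",(411,267)),("s_T",(545,262))):
    w=onz(t,A(uv),0.058)[0,:2]-st[:2];c,s=np.cos(st[2]),np.sin(st[2]);print(n,np.round([c*w[0]+s*w[1],-s*w[0]+c*w[1]],4))
print("tip",rz([[.06,-.07,.105]],st).round(4), "lane0",rz([[-.0375,-.12,.04]],st).round(4))
fit([(65,37.5,4),(65,-37.5,4),(-65,-37.5,4),(-65,37.5,4)],B([(52,312),(180,325),(155,548),(28,533)]),"pad")
fit([(40,11,82),(40,-11,82),(-40,-11,82),(-40,11,82)],B([(106,350),(152,353),(137,505),(95,505)]),"brush")
K=4
for n,px,ws,cap in (("b1",(303,192),(64,56),0),("b2",(457,163),(64,56,48),0),("b3",(512,414),(56,48,40),0),("cap",(685,315),(44,),1)):
  for w in ws:
    g=onz(t,B(px),w/2000)[0]
    data=[]
    for c in (t,cs["scene"]):
        i=cv2.GaussianBlur(c["img"],(0,0),.7).astype(np.float32);d=i[:,:,0]*1.0-i[:,:,2]
        u=proj(c,g[None])[0].astype(int);h=26;x0,y0=u[0]-h,u[1]-h
        d=cv2.resize(d[y0:y0+2*h,x0:x0+2*h],None,fx=K,fy=K,interpolation=cv2.INTER_LINEAR)
        bg=np.median(d);fg=np.percentile(d,97);m=(d>bg+(fg-bg)*.4).astype(np.uint8)
        nl,lab,stt,ce=cv2.connectedComponentsWithStats(m);k=1+np.argmax(stt[1:,4]-20*np.hypot(*(ce[1:]-h*K).T));m=(lab==k)
        data.append((c,x0,y0,m))
    def cost(s):
        J=0
        for c,x0,y0,m in data:
            M=np.zeros(m.shape,np.uint8)
            for P in ([octo(44,-40,0),ball(44,-47,9)] if cap else [octo(w,-14,14)]):
                q=(proj(c,rz(P,[s[0],s[1],s[2]]))-[x0,y0]+.5)*K-.5
                cv2.fillConvexPoly(M,cv2.convexHull(np.round(q*16).astype(np.int32)),1,shift=4)
            J+=1-(m&(M>0)).sum()/(m|(M>0)).sum()
        return J
    best=min((minimize(cost,[g[0],g[1]+(.02 if cap else 0),a],method="Nelder-Mead",options=dict(initial_simplex=[[g[0]+dx,g[1]+(.02 if cap else 0)+dy,a+da] for dx,dy,da in((0,0,0),(.01,0,0),(0,.01,0),(0,0,.2))])) for a in(-.5,-.25,0,.25)),key=lambda r:r.fun)
    print(n,w,best.x[:2].round(4),np.degrees(best.x[2]).round(1),round(best.fun,3),[int(d[3].sum()) for d in data])
for n,uv,z in(("tube",(682,52),.06),("slice",(90,5),.042)): print(n,onz(t,B(uv),z).round(3))
print("jar",onz(t,np.array((200,416))/1.5625,.08).round(3))
E
```

```text
stand [0.5536 0.1857] 2.19 [[0.3, 0.0], [0.5, 0.4], [-0.2, -0.5], [-1.1, 0.1], [0.2, -0.0]]
s_left [-0.0142  0.0377]
s_T [-0.0144 -0.0294]
tip [[0.6162 0.118  0.105 ]] lane0 [[0.5207 0.0643 0.04  ]]
pad [ 0.4633 -0.0934] -6.81 [[-0.1, -0.6], [0.1, -0.1], [0.5, 0.4], [-0.5, 0.2]]
brush [ 0.4565 -0.0992] -5.33 [[0.4, 0.3], [-0.7, 0.5], [0.0, -0.1], [0.2, -0.9]]
b1 64 [ 0.5968 -0.2056] -10.5 0.723 [4941, 3129]
b1 56 [ 0.597  -0.2084] -7.9 0.716 [4941, 3129]
b2 64 [ 0.6148 -0.2949] -27.2 0.962 [4115, 2381]
b2 56 [ 0.6152 -0.296 ] -25.9 0.771 [4115, 2379]
b2 48 [ 0.6152 -0.2993] -22.2 0.762 [4115, 2379]
b3 56 [ 0.4708 -0.3216] 30.1 0.738 [3824, 3040]
b3 48 [ 0.4703 -0.3214] -19.4 0.484 [3824, 3040]
b3 40 [ 0.4698 -0.3255] -14.4 0.497 [3824, 3040]
cap 44 [ 0.5328 -0.4067] -22.9 0.533 [4807, 2901]
tube [[ 0.669 -0.418  0.06 ]]
slice [[ 0.704 -0.086  0.042]]
jar [[0.359 0.268 0.08 ]]
```

```bash
cat >> h.py <<'E'
def rows(*targets):
    """targets (x,y,z,yaw deg): print tool-axis rows from the present pose"""
    o=bot.get_obs();r=R.from_euler('xyz',o["tcp_rot"],degrees=True)
    print("now",np.round(o["ee_pos"]*1000,1),np.round(o["tcp_rot"],2),"q6",round(o["q"][5],1),"t",round(o["time"],2),"open",round(o["opening"]*1000,1))
    for x,y,z,yaw in targets:
        d=r.inv().apply(np.array([x,y,z])-o["ee_pos"])*1000
        v=(r.inv()*R.from_euler('xyz',[180,0,yaw],degrees=True)).as_rotvec(degrees=True)
        print("row:",np.round(d,1),np.round(v,2))
E
python3 - <<'E'
from h import *
print(bot.tip_extent)
rows((.4565,-.0992,.21,-5.5))
E
```

```text
0.017
now [ 184.3 -518.1  210.1] [-179.96   -0.     19.58] q6 90.0 t 0.25 open 85.6
row: [ 3.968e+02 -3.034e+02  3.000e-01] [-4.000e-02  1.000e-02  2.508e+01]
```

Request:
{"method": "carry_out", "body": {
  "moves": "397 -303 0 0 0 25 60;397 -303 0 0 0 25 60;397 -303 0 0 0 25 60;397 -303 0 0 0 25 60;397 -303 0 0 0 25 60;397 -303 0 0 0 25 60;397 -303 0 0 0 25 60;397 -303 0 0 0 25 60;397 -303 0 0 0 25 60;397 -303 0 0 0 25 60;397 -303 0 0 0 25 60;397 -303 0 0 0 25 60;397 -303 0 0 0 25 60;397 -303 0 0 0 25 60"
}}

```text
time: 1.65
ee_pos: [0.4563, -0.1008, 0.2106]
tcp_rot: [180.0, -0.0, -5.5]
wrist_force: [1.0, 0.5, 0.2]
opening: 0.06
grasp_force: 0.0
```

```bash
python3 - <<'E'
from h import *
rows((.4565,-.0992,.21,-5.5))
o=bot.get_obs();c=bot.camera("wrist");cv2.imwrite("pics/w1.png",c["img"][:,:,::-1])
i=cv2.convertScaleAbs(c["img"][:,:,::-1],alpha=1.4)
# overlay guesses
from fit import rz
for s,dx,dy,z in (((.4565,-.0992,np.radians(-5.3)),.04,.011,.082),((.4633,-.0934,np.radians(-6.8)),.065,.0375,.004)):
    p=proj(c,rz([(dx,dy,z),(dx,-dy,z),(-dx,-dy,z),(-dx,dy,z)],s),o);print(p.round())
    cv2.polylines(i,[np.round(p).astype(int)],True,(0,255,0),1)
cv2.imwrite("pics/w1o.png",cv2.resize(i,(800,600)))
E
```

```text
now [ 456.3 -100.8  210.6] [179.99  -0.    -5.52] q6 173.1 t 1.65 open 60.0
row: [ 0.1 -1.6  0.6] [ 0.01 -0.   -0.02]
[[241. 141.]
 [263. 141.]
 [263. 218.]
 [242. 218.]]
[[218. 109.]
 [279. 110.]
 [275. 211.]
 [218. 209.]]
```

View pics/w1o.png

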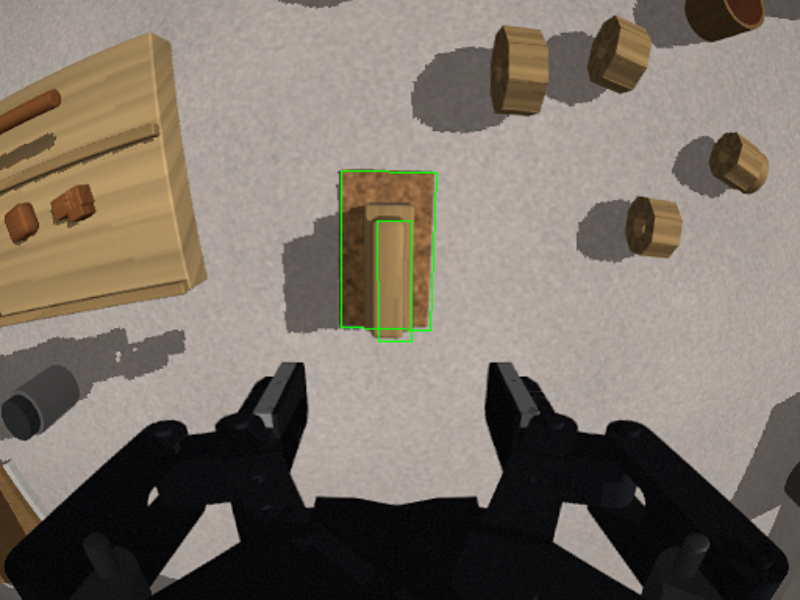

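The wrist view confirms the ridge at (373–412, 220–335), within about 2 mm of the overlay. It shows two offcuts and three beads. Grasping now.

Request:
{"method": "carry_out", "body": {
  "moves": "2 -2 60 0 0 0 60;2 -2 110 0 0 0 60;2 -2 140 0 0 0 50;2 -2 140 0 0 0 45;2 -2 140 0 0 0 15;2 -2 140 0 0 0 15;2 -2 140 0 0 0 15;2 -2 140 0 0 0 15;2 -2 140 0 0 0 15;2 -2 140 0 0 0 15;2 -2 110 0 0 0 15;2 -2 70 0 0 0 15;2 -2 40 0 0 0 15;2 -2 40 0 0 0 15",
  "force": 60
}}

```text
time: 3.1
ee_pos: [0.4606, -0.0981, 0.1748]
tcp_rot: [180.0, -0.4, -5.4]
wrist_force: [0.3, 0.3, -0.6]
opening: 0.0152
grasp_force: 0.0
```

```bash
python3 - <<'E'
from h import *
rows((.520,.0844,.17,2),(.520,.0844,.1075,2))
c=bot.camera("top");i=cv2.convertScaleAbs(c["img"][:,:,::-1],alpha=1.5)
o=bot.get_obs();w=bot.camera("wrist")
j=cv2.convertScaleAbs(w["img"][:,:,::-1],alpha=1.4)
cv2.imwrite("pics/c.png",np.hstack([cv2.resize(i[140:240,70:270],(400,200)),cv2.resize(j,(400,300))[:200]]) if 0 else np.vstack([cv2.resize(i[130:250,70:300],(575,300)),cv2.resize(j[:270],(575,300))]))
E
```

```text
now [460.6 -98.1 174.8] [179.96  -0.35  -5.41] q6 173.4 t 3.1 open 15.2
row: [  41.9 -187.3    5. ] [ 0.06 -0.35 -7.41]
row: [  41.5 -187.4   67.5] [ 0.06 -0.35 -7.41]
```

View pics/c.png

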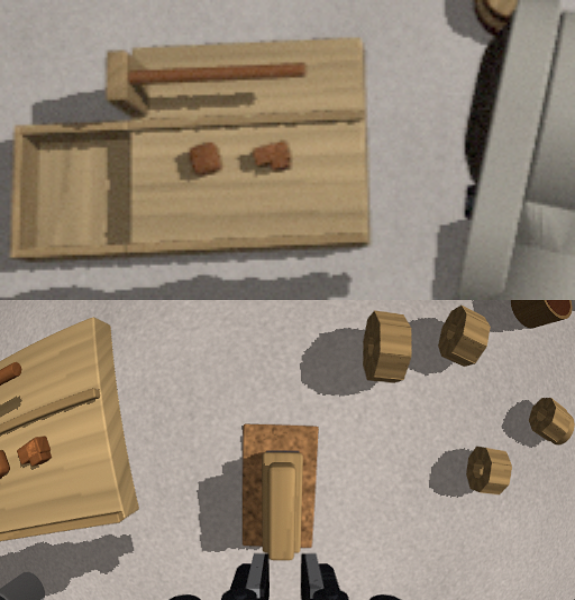

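The grip missed: force is 0 and the brush is still on its pad. The fingers probably had not closed before the lift, so I'll go down again and watch them at the bottom.

Request:
{"method": "carry_out", "body": {
  "moves": "-3 0 0 0 0 0 50;-3 0 0 0 0 0 50;-3 0 0 0 0 0 50;-3 0 40 0 0 0 50;-3 0 80 0 0 0 50;-3 0 106 0 0 0 50;-3 0 106 0 0 0 50;-3 0 106 0 0 0 50"
}}

```text
time: 4.0
ee_pos: [0.4559, -0.0975, 0.0649]
tcp_rot: [-180.0, 0.0, -5.4]
wrist_force: [0.5, -0.8, 1.2]
opening: 0.0499
grasp_force: 0.0
```

```bash
python3 - <<'E'
from h import *
rows((.458,-.099,.068,-5.5))
o=bot.get_obs();w=bot.camera("wrist")
j=cv2.convertScaleAbs(w["img"][:,:,::-1],alpha=1.4)
cv2.imwrite("pics/d.png",cv2.resize(j[120:330,130:380],(750,600)))
E
```

```text
now [455.9 -97.5  64.9] [-1.80e+02  3.00e-02 -5.42e+00] q6 173.3 t 4.0 open 49.9
row: [ 2.2  1.3 -3.1] [-0.    0.03  0.08]
```

View pics/d.png

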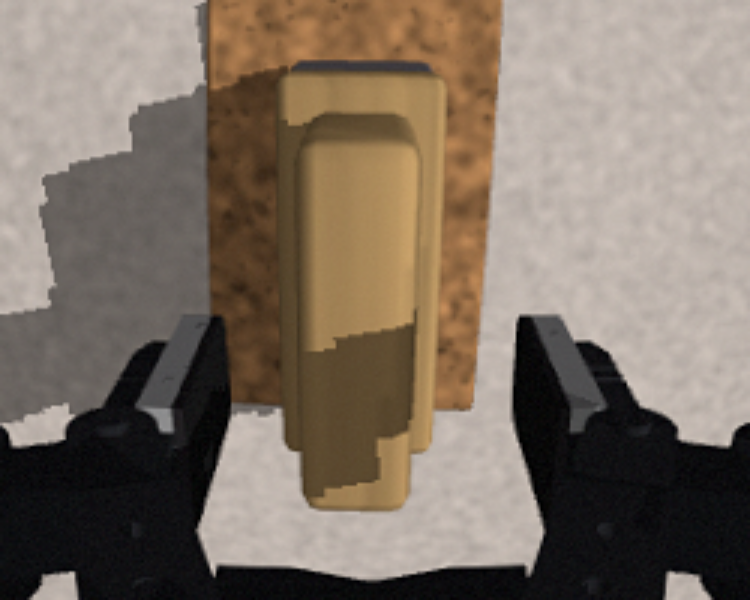

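The fingers flank the ridge: handle at (300–415, 130–505), pads at x about 220 and 520. Closing.

Request:
{"method": "carry_out", "body": {
  "moves": "2 0 -1 0 0 0 15;2 0 -1 0 0 0 15;2 0 -1 0 0 0 15;2 0 -1 0 0 0 15;2 0 -1 0 0 0 15;2 0 -1 0 0 0 15;2 0 -1 0 0 0 15;2 0 -1 0 0 0 15",
  "force": 60
}}

```text
time: 4.85
ee_pos: [0.458, -0.0977, 0.0655]
tcp_rot: [180.0, 0.0, -5.4]
wrist_force: [-0.3, 0.4, -0.6]
opening: 0.0151
grasp_force: 0.0
```

```bash
python3 - <<'E'
from h import *
o=bot.get_obs();w=bot.camera("wrist");print(o["opening"],o["ee_pos"])
print(proj(w,np.array([o["ee_pos"]+[0,0,-.017],o["ee_pos"]]),o))
j=cv2.convertScaleAbs(w["img"][:,:,::-1],alpha=1.4)
cv2.imwrite("pics/e.png",cv2.resize(j[120:330,130:380],(500,400)))
E
```

```text
0.015131608275613783 [ 0.45797724 -0.09773945  0.06546564]
[[254.17826255 221.12786269]
 [254.26618681 231.536303  ]]
```

View pics/e.png

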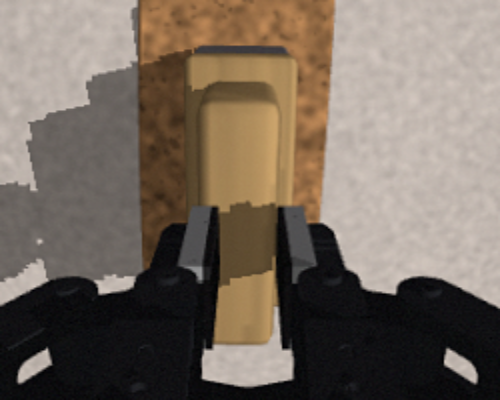

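The pads stand just off the ridge, so the real gap is wider than the commanded 15 mm. I'll command 0 and let the force stop the fingers.

Request:
{"method": "carry_out", "body": {
  "moves": "0 0 0 0 0 0 0;0 0 0 0 0 0 0;0 0 0 0 0 0 0;0 0 0 0 0 0 0;0 0 0 0 0 0 0;0 0 0 0 0 0 0",
  "force": 60
}}

```text
time: 5.5
ee_pos: [0.458, -0.0977, 0.0655]
tcp_rot: [-180.0, -0.0, -5.4]
wrist_force: [0.2, 0.5, -0.0]
opening: -0.0
grasp_force: 0.0
```

```bash
python3 - <<'E'
from h import *
o=bot.get_obs();w=bot.camera("wrist");print(o["opening"],o["ee_pos"],o["q"])
j=cv2.convertScaleAbs(w["img"][:,:,::-1],alpha=1.4)
s=bot.camera("scene");k=cv2.convertScaleAbs(s["img"][:,:,::-1],alpha=1.5)
u=proj(s,o["ee_pos"][None])[0].astype(int);print(u)
cv2.imwrite("pics/f.png",np.hstack([cv2.resize(j[120:330,130:380],(400,336)),cv2.resize(k[u[1]-50:u[1]+34,u[0]-50:u[0]+50],(400,336))]))
E
```

```text
-1.7083962346262292e-05 [ 0.45802426 -0.09772867  0.06549137] [-1.20454712e+01 -6.56721826e+00 -1.73671328e+01  7.91993793e+01
  1.35263275e-03  1.73367981e+02]
[270 162]
```

View pics/f.png

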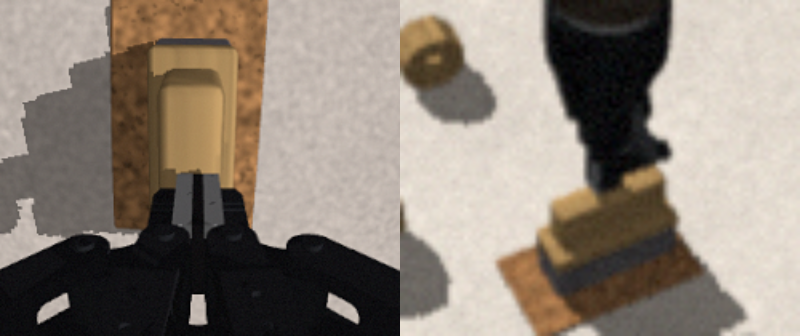

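The fingers closed above the ridge, so the tips sit higher than reported, by about 25–30 mm in both views. I'll open to 50, which straddles the 36 mm head anyway, then go lower and close.

Request:
{"method": "carry_out", "body": {
  "moves": "0 0 -15 0 0 0 50;0 0 -15 0 0 0 50;0 0 -15 0 0 0 50;0 0 0 0 0 0 50;0 0 10 0 0 0 50;0 0 20 0 0 0 50;0 0 20 0 0 0 50;0 0 20 0 0 0 0;0 0 20 0 0 0 0;0 0 20 0 0 0 0;0 0 20 0 0 0 0;0 0 20 0 0 0 0;0 0 20 0 0 0 0",
  "force": 40
}}

```text
time: 6.9
ee_pos: [0.4583, -0.0978, 0.0459]
tcp_rot: [-180.0, -0.0, -5.4]
wrist_force: [-0.4, 0.2, 2.8]
opening: 0.0212
grasp_force: 43.0
```

```bash
python3 - <<'E'
from h import *
o=bot.get_obs();print(o)
E
```

```text
{'time': 6.9, 'q': array([-1.20465029e+01, -6.19366764e+00, -1.92123805e+01,  7.69398551e+01,
        5.04058738e-03,  1.73370870e+02]), 'qd': array([ 0.01409048, -0.02480367, -0.02406075, -0.04605341, -0.04688528,
        0.03357161]), 'joint_efforts': array([-1.62425218e-01, -3.87375677e+01,  4.53741288e+01,  1.31919156e-01,
       -6.65025087e-02,  3.22080687e-04]), 'ee_pos': array([ 0.45828477, -0.09777276,  0.04585036]), 'tcp_rot': array([-1.79999776e+02, -4.17369583e-02, -5.41737073e+00]), 'wrist_force': array([-0.36234925,  0.21150456,  2.78948608]), 'torque': array([ 0.03912416, -0.0319688 , -0.01076387]), 'grasp_force': 43.01374912261963, 'opening': 0.021154135035339135}
```

Gripped: opening 21.2 mm, 43 N. Brush heights will be taken relative to this grip (TCP z 0.0459 means bristles at 4 mm). Lifting.

Request:
{"method": "carry_out", "body": {
  "moves": "0 0 -30 0 0 0 0;0 0 -80 0 0 0 0;0 0 -80 0 0 0 0;0 0 -80 0 0 0 0"
}}

```text
time: 7.3
ee_pos: [0.4586, -0.0979, 0.1263]
tcp_rot: [180.0, -0.1, -5.4]
wrist_force: [-0.2, 0.2, -1.4]
opening: 0.0205
grasp_force: 42.7
```

```bash
python3 - <<'E'
from h import *
rows((.520,.0844,.126,2),(.520,.0844,.0835,2))
E
```

```text
now [458.6 -97.9 126.3] [ 1.7998e+02 -1.1000e-01 -5.4200e+00] q6 173.4 t 7.3 open 20.5
row: [  43.9 -187.3    0.4] [ 0.02 -0.11 -7.42]
row: [  43.8 -187.3   42.9] [ 0.02 -0.11 -7.42]
```

Request:
{"method": "carry_out", "body": {
  "moves": "0 0 -10 0 0 -20 0;0 0 -10 0 0 -40 0;10 -40 -10 0 0 -60 0;20 -90 -10 0 0 -80 0;30 -140 -10 0 0 -100 0;44 -187 -10 0 0 -100 0;44 -187 -10 0 0 -100 0;44 -187 -10 0 0 -100 0;44 -187 -10 0 0 -100 0;44 -187 -10 0 0 -100 0;44 -187 -10 0 0 -100 0;44 -187 -10 0 0 -100 0;44 -187 -10 0 0 -100 0;44 -187 -10 0 0 -100 0"
}}

```text
time: 8.7
ee_pos: [0.519, 0.0842, 0.1343]
tcp_rot: [-179.9, 0.0, 94.4]
wrist_force: [0.2, 0.3, -2.4]
opening: 0.0211
grasp_force: 42.7
```

```bash
python3 - <<'E'
from h import *
rows((.520,.0844,.130,-178),(.520,.0844,.0835,-178))
E
```

```text
now [519.   84.2 134.3] [-1.799e+02  1.000e-02  9.441e+01] q6 94.8 t 8.7 open 21.1
row: [0.1 1.1 4.3] [-9.000e-02 -7.000e-02 -8.759e+01]
row: [ 0.2  1.2 50.8] [-9.000e-02 -7.000e-02 -8.759e+01]
```

Request:
{"method": "carry_out", "body": {
  "moves": "0 1 4 0 0 -88 0;0 1 4 0 0 -88 0;0 1 4 0 0 -88 0;0 1 4 0 0 -88 0;0 1 4 0 0 -88 0;0 1 4 0 0 -88 0;0 1 4 0 0 -88 0;0 1 4 0 0 -88 0;0 1 4 0 0 -88 0;0 1 4 0 0 -88 0;0 1 4 0 0 -88 0;0 1 4 0 0 -88 0;0 1 20 0 0 -88 0;0 1 35 0 0 -88 0;0 1 45 0 0 -88 0;0 1 50 0 0 -88 0;0 1 50 0 0 -88 0"
}}

```text
time: 10.4
ee_pos: [0.5199, 0.0842, 0.0846]
tcp_rot: [-180.0, -0.1, -177.5]
wrist_force: [-0.0, 1.0, -1.4]
opening: 0.0208
grasp_force: 42.6
```

```bash
python3 - <<'E'
from h import *
rows((.511,.319,.0840,-178),(.511,.319,.13,-178))
c=bot.camera("top");i=cv2.convertScaleAbs(c["img"][:,:,::-1],alpha=1.5)
o=bot.get_obs();w=bot.camera("wrist")
j=cv2.convertScaleAbs(w["img"][:,:,::-1],alpha=1.4)
cv2.imwrite("pics/g.png",np.vstack([cv2.resize(i[140:240,70:270],(600,300)),cv2.resize(j[:256],(600,300))]))
E
```

```text
now [519.9  84.2  84.6] [-1.7999e+02 -9.0000e-02 -1.7745e+02] q6 6.7 t 10.4 open 20.8
row: [ -1.5 234.9   0.5] [-0.01 -0.09  0.55]
row: [ -1.4 234.9 -45.5] [-0.01 -0.09  0.55]
```

View pics/g.png

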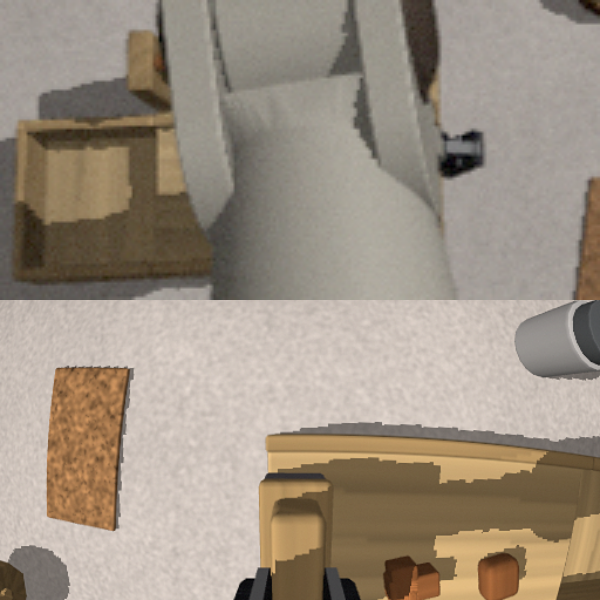

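The wrist view shows the brush down in the lane at (295,540), with offcuts ahead at (412,578) and (498,575) and the rail clear. Sweeping.

Request:
{"method": "carry_out", "body": {
  "moves": "0 12 0 0 0 0 0;0 24 0 0 0 0 0;0 36 0 0 0 0 0;0 48 0 0 0 0 0;0 60 0 0 0 0 0;-1 72 0 0 0 0 0;-1 84 0 0 0 0 0;-1 96 0 0 0 0 0;-1 108 0 0 0 0 0;-1 120 0 0 0 0 0;-1 132 0 0 0 0 0;-1 144 0 0 0 0 0;-1 156 0 0 0 0 0;-1 168 0 0 0 0 0;-1 180 0 0 0 0 0;-1 192 0 0 0 0 0;-1 204 0 0 0 0 0;-1 216 0 0 0 0 0;-2 228 0 0 0 0 0;-2 240 0 0 0 0 0"
}}

```text
time: 12.5
ee_pos: [0.5117, 0.3252, 0.0854]
tcp_rot: [-180.0, 0.0, -177.4]
wrist_force: [0.8, 0.2, -1.7]
opening: 0.0211
grasp_force: 42.6
```

Request:
{"method": "carry_out", "body": {
  "moves": "0 3 0 0 0 0 0;0 3 -20 0 0 0 0;0 3 -60 0 0 0 0;0 -40 -80 0 0 0 0;0 -90 -80 0 0 0 0;0 -140 -80 0 0 0 0;0 -190 -80 0 0 0 0;0 -240 -80 0 0 0 0;0 -290 -80 0 0 0 0;0 -340 -80 0 0 0 0;0 -390 -80 0 0 0 0;0 -390 -80 0 0 0 0;0 -390 -80 0 0 0 0"
}}

```text
time: 13.8
ee_pos: [0.5291, -0.0667, 0.1655]
tcp_rot: [180.0, -0.0, -177.6]
wrist_force: [-0.2, -0.5, -1.6]
opening: 0.021
grasp_force: 42.7
```

```bash
python3 - <<'E'
from h import *
rows((.4605,-.0965,.12,173.2))
c=bot.camera("top");i=cv2.convertScaleAbs(c["img"][:,:,::-1],alpha=1.5)
s=bot.camera("scene");k=cv2.convertScaleAbs(s["img"][:,:,::-1],alpha=1.5)
o=bot.get_obs();w=bot.camera("wrist")
j=cv2.convertScaleAbs(w["img"][:,:,::-1],alpha=1.4)
cv2.imwrite("pics/hh.png",np.vstack([np.hstack([cv2.resize(i[140:240,70:270],(400,200)),cv2.resize(k[200:370,220:420],(400,200))]),cv2.resize(j,(800,400))]))
E
```

```text
now [529.1 -66.7 165.5] [ 1.7999e+02 -1.0000e-02 -1.7759e+02] q6 -9.6 t 13.8 open 21.0
row: [ 69.7 -26.9  45.5] [ 0.01 -0.01  9.21]
```

View pics/hh.png

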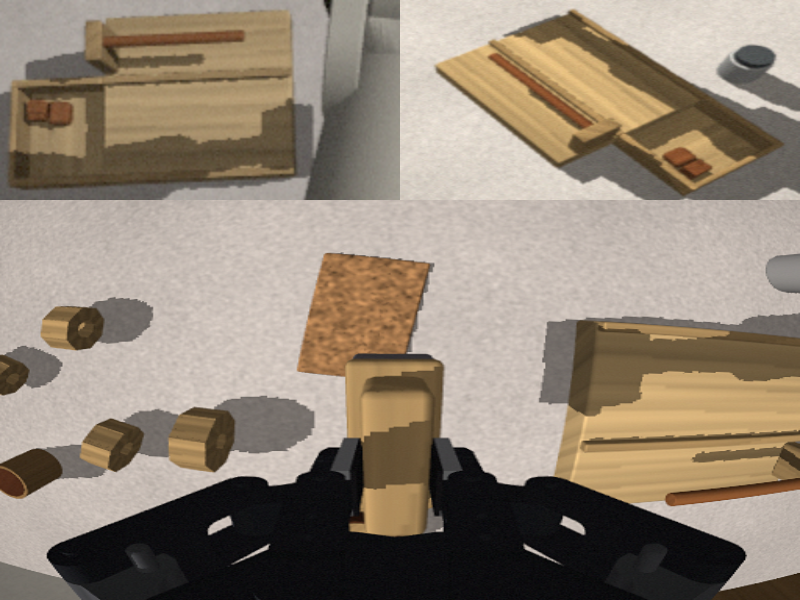

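Both offcuts lie in the tray: top crop (38,112) and (60,112). Placing the brush back.

```bash
python3 - <<'E'
from h import *
rows((.463,-.094,.12,173.5),(.463,-.094,.047,173.5))
E
```

```text
now [529.3 -64.4 165.6] [ 179.99    0.   -177.35] q6 -9.6 t 13.95 open 20.9
row: [ 67.6 -26.5  45.5] [0.01 0.   9.15]
row: [ 67.6 -26.5 118.5] [0.01 0.   9.15]
```

Request:
{"method": "carry_out", "body": {
  "moves": "68 -26 45 0 0 9 0;68 -26 45 0 0 9 0;68 -26 45 0 0 9 0;68 -26 45 0 0 9 0;68 -26 80 0 0 9 0;68 -26 105 0 0 9 0;68 -26 115 0 0 9 0;68 -26 118.5 0 0 9 0;68 -26 118.5 0 0 9 0;68 -26 118.5 0 0 9 0"
}}

```text
time: 14.95
ee_pos: [0.4635, -0.0944, 0.0484]
tcp_rot: [-180.0, 0.1, 173.6]
wrist_force: [0.5, 0.8, -1.1]
opening: 0.021
grasp_force: 42.1
```

Request:
{"method": "carry_out", "body": {
  "moves": "0 0 0 0 0 0 60;0 0 0 0 0 0 60;0 0 0 0 0 0 60;0 0 0 0 0 0 60;0 0 0 0 0 0 60;0 0 -60 0 0 0 60;0 0 -110 0 0 0 60;0 0 -160 0 0 0 60;0 0 -160 0 0 0 60;0 0 -160 0 0 0 60"
}}

```text
time: 15.95
ee_pos: [0.4634, -0.0947, 0.2089]
tcp_rot: [-180.0, 0.2, 173.6]
wrist_force: [-0.2, 0.5, 0.2]
opening: 0.0601
grasp_force: 0.0
```

```bash
python3 - <<'E'
from h import *
rows((.62,-.31,.25,173.6))
E
```

```text
now [463.4 -94.7 208.9] [-179.98    0.21  173.58] q6 -5.1 t 15.95 open 60.1
row: [-179.8 -196.5  -40.4] [-0.02  0.21 -0.02]
```

Request:
{"method": "carry_out", "body": {
  "moves": "-180 -196 -40 0 0 0 85;-180 -196 -40 0 0 0 85;-180 -196 -40 0 0 0 85;-180 -196 -40 0 0 0 85;-180 -196 -40 0 0 0 85;-180 -196 -40 0 0 0 85;-180 -196 -40 0 0 0 85;-180 -196 -40 0 0 0 85;-180 -196 -40 0 0 0 85;-180 -196 -40 0 0 0 85"
}}

```text
time: 16.95
ee_pos: [0.619, -0.3084, 0.2475]
tcp_rot: [-180.0, 0.0, 173.6]
wrist_force: [0.2, 1.2, 1.0]
opening: 0.0851
grasp_force: 0.0
```

```bash
cat > seg.py <<'E'
from fit import *
from scipy.spatial import ConvexHull
def parts(s,w,cap,z=0):
    L=[octo(44,-40,0),ball(44,-47,9)] if cap else [octo(w,-14,14)]
    return [rz(P,s)+[0,0,z] for P in L]
def fitobj(c,o,g,w,cap=0,h=60,K=3,thr=.35,dump=None):
    i=cv2.GaussianBlur(c["img"],(0,0),.8).astype(np.float32);d=(i[:,:,0]-i[:,:,2])/(i.sum(2)+30)
    u=proj(c,np.array([[*g[:2],w/2000]]),o)[0].astype(int);x0,y0=max(u[0]-h,0),max(u[1]-h,0)
    d=cv2.resize(d[y0:u[1]+h,x0:u[0]+h],None,fx=K,fy=K)
    bg=np.median(d);fg=np.percentile(d,97);m=(d>bg+(fg-bg)*thr).astype(np.uint8)
    m=cv2.morphologyEx(m,cv2.MORPH_OPEN,np.ones((5,5)))
    n,lab,st,ce=cv2.connectedComponentsWithStats(m);k=1+np.argmax(st[1:,4]-30*np.hypot(*(ce[1:]-(u-[x0,y0])*K).T))
    m=(lab==k).astype(np.uint8);ct,_=cv2.findContours(m,0,2);m[:]=0;cv2.drawContours(m,[max(ct,key=cv2.contourArea)],-1,1,-1);m=m>0
    def render(s):
        M=np.zeros(m.shape,np.uint8)
        for P in parts(s,w,cap):
            q=(proj(c,P,o)-[x0,y0]+.5)*K-.5
            cv2.fillConvexPoly(M,cv2.convexHull(np.round(q*16).astype(np.int32)),1,shift=4)
        return M>0
    def cost(s): M=render(s);return 1-(m&M).sum()/(m|M).sum()
    best=min((minimize(cost,[*g[:2],a],method="Nelder-Mead",options=dict(initial_simplex=[[g[0]+dx,g[1]+dy,a+da] for dx,dy,da in((-.003,-.003,0),(.008,0,0),(0,.008,0),(0,0,.15))])) for a in g[2]+np.array([-.3,0,.3])),key=lambda r:r.fun)
    if dump: M=render(best.x);cv2.imwrite(dump,np.dstack([m*255,M*255,np.clip(cv2.resize(i[y0:u[1]+h,x0:u[0]+h,0],None,fx=K,fy=K),0,255).astype(np.uint8)]).astype(np.uint8))
    return best.x,best.fun,m.sum()
E
python3 - <<'E'
from seg import *
o=bot.get_obs();c=bot.camera("wrist");cv2.imwrite("pics/w3.png",c["img"][:,:,::-1]);pickle.dump((o,c),open("w3.pkl","wb"))
print(o["ee_pos"],o["tcp_rot"],o["q"].round(1))
for n,g,ws,cap in (("b1",(.597,-.207,-.13),(64,56),0),("b2",(.615,-.296,-.43),(64,56,48),0),("b3",(.470,-.322,-.3),(56,48,40),0),("cap",(.533,-.407,-.4),(44,),1)):
  for w in ws:
    s,f,a=fitobj(c,o,g,w,cap,h=75 if cap==0 else 60,dump=f"pics/m_{n}_{w}.png");print(n,w,s[:2].round(4),np.degrees(s[2]).round(1),round(f,3),a)
fs=[cv2.resize(cv2.imread(f"pics/m_{n}.png"),(260,260)) for n in("b1_64","b2_56","b3_48","cap_44")]
full=cv2.resize(cv2.convertScaleAbs(c["img"][:,:,::-1],alpha=1.3),(440,330))
out=np.zeros((600,800,3),np.uint8);out[:330,:440]=full;out[:260,450:710]=fs[0]
for k in range(3): out[335:595,k*265:k*265+260]=fs[k+1]
cv2.imwrite("pics/i.png",out)
E
```

```text
[ 0.61898146 -0.30836772  0.24750992] [-1.79995153e+02  1.91991142e-02  1.73630459e+02] [-26.5  28.3  43.1 104.8   0.  -20.1]
b1 64 [ 0.5968 -0.2035] -6.5 0.023 13840
b1 56 [ 0.5983 -0.2019] -8.9 0.155 13855
b2 64 [ 0.6129 -0.2926] -18.6 0.164 9780
b2 56 [ 0.6142 -0.2924] -19.8 0.02 9780
b2 48 [ 0.6157 -0.2924] -20.9 0.153 9779
b3 56 [ 0.4753 -0.3179] -7.2 0.186 8257
b3 48 [ 0.4708 -0.3182] -9.3 0.027 8257
b3 40 [ 0.4675 -0.3183] -10.3 0.168 8257
cap 44 [ 0.5345 -0.4035] -25.1 0.036 11304
```

View pics/i.png

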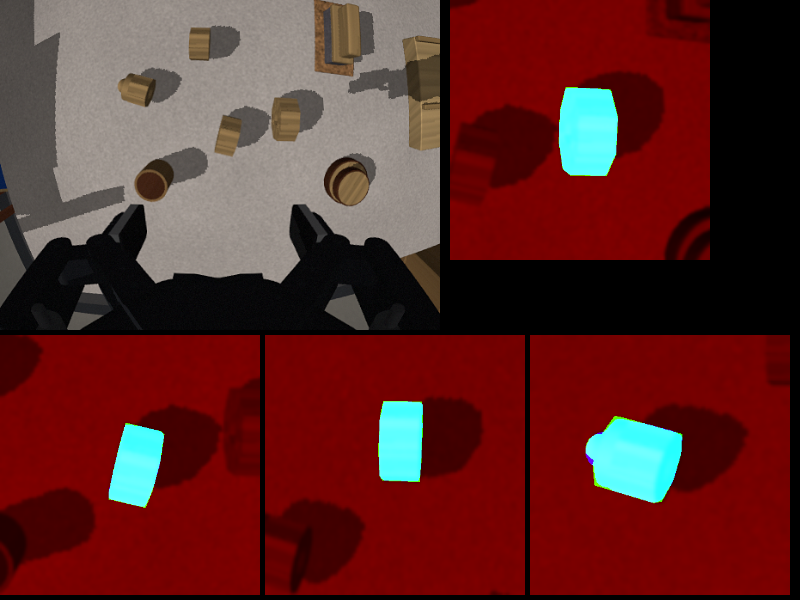

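The silhouette fits are excellent (misfit 2–4 %):

| Object | x | y | yaw (deg) |
|---|---|---|---|
| Bead a | .5968 | -.2035 | -6.5 |
| Bead b | .6142 | -.2924 | -19.8 |
| Bead c | .4708 | -.3182 | -9.3 |
| Cap | .5345 | -.4035 | -25.1 |

The brush stands on its pad, at (340,30) in the picture.

```bash
python3 - <<'E'
from h import *
rows((.5968,-.2035,.14,83.5),(.5968,-.2035,.05,83.5))
E
```

```text
now [ 619.1 -308.4  247.7] [-1.7999e+02  4.0000e-02  1.7363e+02] q6 -20.1 t 17.0 open 85.5
row: [ 33.8 101.8 107.7] [2.000e-02 4.000e-02 9.013e+01]
row: [ 33.9 101.8 197.7] [2.000e-02 4.000e-02 9.013e+01]
```

Request:
{"method": "carry_out", "body": {
  "moves": "34 102 60 0 0 90 85;34 102 60 0 0 90 85;34 102 60 0 0 90 85;34 102 60 0 0 90 85;34 102 60 0 0 90 85;34 102 60 0 0 90 85;34 102 60 0 0 90 85;34 102 60 0 0 90 85;34 102 60 0 0 90 85;34 102 60 0 0 90 85;34 102 60 0 0 90 85;34 102 60 0 0 90 85;34 102 110 0 0 90 85;34 102 160 0 0 90 85;34 102 195 0 0 90 85;34 102 195 0 0 90 85"
}}

```text
time: 18.6
ee_pos: [0.5938, -0.2028, 0.0468]
tcp_rot: [-179.5, -0.1, 83.7]
wrist_force: [0.1, 0.3, -1.1]
opening: 0.0852
grasp_force: 0.0
```

```bash
python3 - <<'E'
from h import *
rows((.5968,-.2035,.05,83.5))
o=bot.get_obs();w=bot.camera("wrist");print(o["wrist_force"])
j=cv2.convertScaleAbs(w["img"][:,:,::-1],alpha=1.4);cv2.imwrite("pics/k.png",cv2.resize(j[100:310,90:410],(800,525)))
E
```

```text
now [ 593.8 -202.8   46.8] [-1.7954e+02 -1.0000e-01  8.3740e+01] q6 77.4 t 18.6 open 85.2
row: [-0.3  3.  -3.3] [-0.46 -0.1   0.24]
[ 0.06831141  0.27166006 -1.05824492]
```

View pics/k.png

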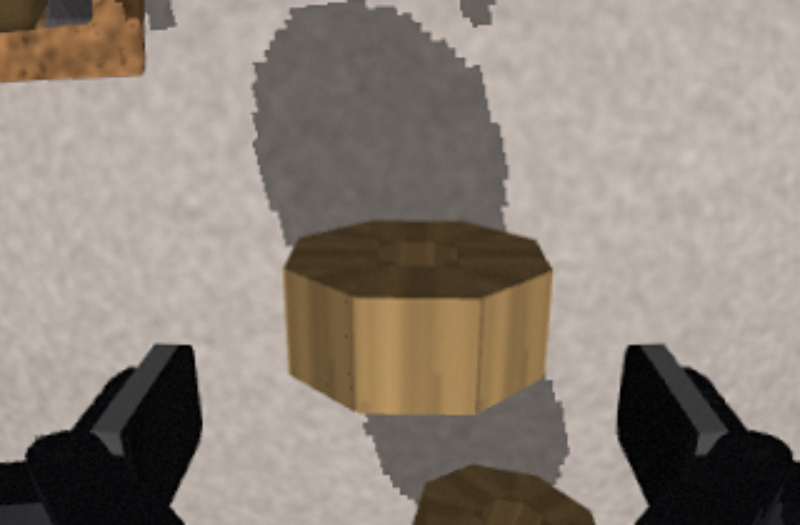

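```bash
python3 - <<'E'
from h import *
c=bot.camera("wrist");T=np.array(c["mount"]);M=c["mtx"]
def pt(P):
    q=(np.array(P)-T[:3,3])@T[:3,:3];s=np.hypot(*q[:2]);t=np.arctan2(s,-q[2]);return q[0]/s*t*M[0,0]+M[0,2],-q[1]/s*t*M[1,1]+M[1,2]
from scipy.optimize import least_squares
f=lambda v:[pt([v[0],v[2]+.0427,v[1]])[0]-340.5,pt([v[0],v[2]+.0427,v[1]])[1]-238,pt([v[0],v[2]-.0427,v[1]])[0]-167]
print(least_squares(f,[.011,0,0]).x)
E
```

```text
[ 0.00945014 -0.03347843  0.00176933]
```

Solved from the picture, the open fingertips are 33 mm behind the TCP, so I have to go that much lower.

Request:
{"method": "carry_out", "body": {
  "moves": "0 2 0 0 0 0 85;0 2 25 0 0 0 85;0 2 45 0 0 0 85;0 2 57 0 0 0 85;0 2 57 0 0 0 85;0 2 57 0 0 0 85"
}}

```text
time: 19.3
ee_pos: [0.5999, -0.2047, -0.0034]
tcp_rot: [179.9, 0.0, 83.6]
wrist_force: [0.2, 0.1, -0.0]
opening: 0.0852
grasp_force: 0.0
```

Request:
{"method": "carry_out", "body": {
  "moves": "0 0 0 0 0 0 40;0 0 0 0 0 0 40;0 0 0 0 0 0 40;0 0 0 0 0 0 40;0 0 0 0 0 0 40;0 0 0 0 0 0 40;0 0 0 0 0 0 40",
  "force": 50
}}

```text
time: 20.0
ee_pos: [0.5999, -0.2047, -0.0032]
tcp_rot: [179.9, 0.0, 83.6]
wrist_force: [-0.4, -0.2, 5.6]
opening: 0.0626
grasp_force: 55.8
```

Request:
{"method": "carry_out", "body": {
  "moves": "0 0 -40 0 0 0 40;0 0 -80 0 0 0 40;0 0 -120 0 0 0 40;0 0 -120 0 0 0 40;0 0 -120 0 0 0 40"
}}

```text
time: 20.5
ee_pos: [0.5997, -0.2046, 0.1163]
tcp_rot: [179.9, 0.0, 83.6]
wrist_force: [-0.6, 0.5, -1.6]
opening: 0.063
grasp_force: 55.5
```

```bash
python3 - <<'E'
from h import *
rows((.619,.03,.118,92.2))
E
```

```text
now [ 599.7 -204.6  116.3] [1.7986e+02 3.0000e-02 8.3590e+01] q6 77.6 t 20.5 open 63.0
row: [235.3  -7.   -1.8] [ 0.14  0.04 -8.61]
```

Request:
{"method": "carry_out", "body": {
  "moves": "50 -2 -2 0 0 -3 40;100 -4 -2 0 0 -5 40;150 -6 -2 0 0 -8.6 40;200 -7 -2 0 0 -8.6 40;235 -7 -2 0 0 -8.6 40;235 -7 -2 0 0 -8.6 40;235 -7 -2 0 0 -8.6 40;235 -7 -2 0 0 -8.6 40;235 -7 -2 0 0 -8.6 40"
}}

```text
time: 21.4
ee_pos: [0.6181, 0.0287, 0.1165]
tcp_rot: [-180.0, 0.0, 92.1]
wrist_force: [0.1, -0.3, -0.3]
opening: 0.0631
grasp_force: 55.4
```

```bash
cat > rod.py <<'E'
from fit import *
def cyl(s,L=.17):
    a=np.linspace(0,2*np.pi,24,endpoint=False);P=[(.007*np.cos(q),y,.105+.007*np.sin(q)) for q in a for y in(0,L)]
    return rz(P,s)
def rodfit(c,o,K=2,dump=None,s0=(.6162,.118,.038),L=.165):
    i=cv2.GaussianBlur(c["img"],(0,0),.7).astype(np.float32);ch=(i[:,:,0]-i[:,:,2])/(i.sum(2)+20)
    p=proj(c,cyl(s0,L),o);x0,y0=np.maximum(p.min(0).astype(int)-15,0);x1,y1=p.max(0).astype(int)+15
    hs=cv2.cvtColor(c["img"],cv2.COLOR_RGB2HSV);d=(i[:,:,0]-i[:,:,1])/(i.sum(2)+20)
    d=cv2.resize(d[y0:y1,x0:x1],None,fx=K,fy=K);m=(d>np.median(d)*.5+np.percentile(d,98)*.5).astype(np.uint8)
    m=cv2.morphologyEx(m,cv2.MORPH_OPEN,np.ones((5,5)))
    n,lab,st,_=cv2.connectedComponentsWithStats(m);m=lab==1+np.argmax(st[1:,4])
    def ren(s):
        M=np.zeros(m.shape,np.uint8);q=(proj(c,cyl(s[:3],s[3]),o)-[x0,y0]+.5)*K-.5
        cv2.fillConvexPoly(M,cv2.convexHull(np.round(q*16).astype(np.int32)),1,shift=4);return M>0
    cost=lambda s:1-(m&ren(s)).sum()/(m|ren(s)).sum()
    b=np.array([*s0,L]);r=min((minimize(cost,b,method="Nelder-Mead",options=dict(maxfev=600,initial_simplex=[b]+[b+k*np.eye(4)[j]*[.006,.006,.03,.02][j] for j in range(4)])) for k in(1,-1)),key=lambda r:r.fun)
    if dump: cv2.imwrite(dump,np.dstack([m*255,ren(r.x)*255,np.clip(cv2.resize(i[y0:y1,x0:x1,0],None,fx=K,fy=K),0,255)]).astype(np.uint8))
    return r.x,r.fun,m.sum()
E
python3 - <<'E'
from rod import *
from h import *
o=bot.get_obs();c=bot.camera("wrist");pickle.dump((o,c),open("w4.pkl","wb"));print(o["ee_pos"].round(4),o["tcp_rot"].round(2))
cv2.imwrite("pics/w4.png",c["img"][:,:,::-1])
r=rodfit(c,o,K=3,dump="pics/r4.png");print(r[0][:2].round(4),np.degrees(r[0][2]).round(2),r[0][3].round(4),round(r[1],3),r[2])
t0=cs["top"];r=rodfit(t0,None,K=5);print("top",r[0][:2].round(4),np.degrees(r[0][2]).round(2),r[0][3].round(4),round(r[1],3),r[2])
E
```

```text
[0.6181 0.0287 0.1165] [-1.7996e+02  1.0000e-02  9.2100e+01]
[0.6187 0.1218] 1.54 0.1626 0.037 14939
top [0.6181 0.1217] 2.65 0.1667 0.176 8664
```

The rod fit is good: tip (.6187,.1218), misfit 3.7 %. I'll bring the bead to rod height just in front of the tip and check the alignment from close by.

```bash
python3 - <<'E'
from h import *
rows((.6197,.0918,.0698,92))
E
```

```text
now [618.2  28.7 116.7] [-1.7997e+02  1.0000e-02  9.2090e+01] q6 90.6 t 21.45 open 63.0
row: [63.   3.8 46.9] [-0.03  0.01  0.09]
```

Request:
{"method": "carry_out", "body": {
  "moves": "0 4 47 0 0 0 40;0 4 47 0 0 0 40;20 4 47 0 0 0 40;40 4 47 0 0 0 40;55 4 47 0 0 0 40;62 4 47 0 0 0 40;62 4 47 0 0 0 40;62 4 47 0 0 0 40"
}}

```text
time: 22.25
ee_pos: [0.62, 0.0917, 0.0703]
tcp_rot: [180.0, 0.0, 92.2]
wrist_force: [-0.2, -0.3, -1.1]
opening: 0.0632
grasp_force: 55.4
```

```bash
python3 - <<'E'
from rod import *
o=bot.get_obs();c=bot.camera("wrist");pickle.dump((o,c),open("w5.pkl","wb"));print(o["ee_pos"].round(4),o["tcp_rot"].round(2))
r=rodfit(c,o,K=3,s0=(.6187,.1218,.03));print(r[0][:2].round(4),np.degrees(r[0][2]).round(2),r[0][3].round(4),round(r[1],3),r[2])
j=cv2.convertScaleAbs(c["img"][:,:,::-1],alpha=1.4)
u=proj(c,np.array([[.6187,.1218,.105]]),o)[0].astype(int);print(u)
x0,y0=u[0]-90,u[1]-60;j=j[y0:y0+130,x0:x0+180]
cv2.imwrite("pics/l.png",cv2.resize(j,(792,572),interpolation=cv2.INTER_CUBIC));print(x0,y0)
E
```

```text
[0.62   0.0917 0.0703] [1.7999e+02 1.0000e-02 9.2180e+01]
[0.619  0.1222] 2.43 0.1109 0.015 56523
[249 198]
159 138
```

View pics/l.png

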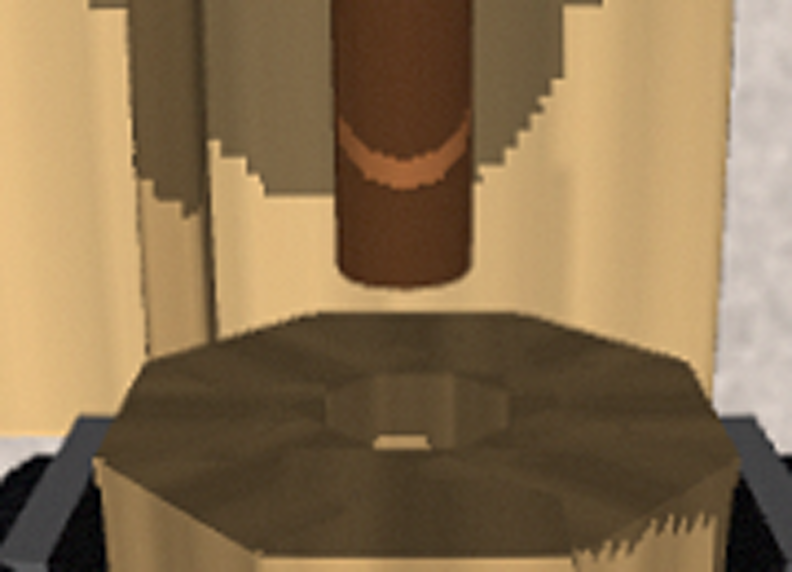

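The view shows the rod end at x=404 px and the bead's hole centred at (416,410), so the bead is about 1.2 mm too far in +x. Checking its height from the same pixels.

```bash
python3 - <<'E'
from rod import *
o,c=pickle.load(open("w5.pkl","rb"))
d=R.from_euler('xyz',o["tcp_rot"],degrees=True).as_matrix()[:,0]
ori,ry=ray(c,[[253.5,231.2],[249+ (404-396)/4.4*0+ (404/4.4+159-249),198]],o)
# intersect hole ray with face plane (14 mm along tool x from tcp)
P=o["ee_pos"]+d*.014; t_=((P-ori)@d)/(ry[0]@d); print("hole",(ori+t_*ry[0]).round(4))
# rod tip bottom-visible point: row 288 -> lower end of face at z=.098
_,r2=ray(c,[[404/4.4+159,288/4.4+138]],o); n=d;P=np.array([.619,.1222,.105]);t_=((P-ori)@n)/(r2[0]@n);print("rod face bottom",(ori+t_*r2[0]).round(4))
E
```

```text
hole [0.6212 0.1057 0.1049]
rod face bottom [0.6194 0.1222 0.1137]
```

Request:
{"method": "carry_out", "body": {
  "moves": "0 -1.6 0 0 0 0 40;0 -1.6 0 0 0 0 40;8 -1.6 0 0 0 0 40;16 -1.6 0 0 0 0 40;24 -1.6 0 0 0 0 40;32 -1.6 0 0 0 0 40;42 -1.6 0 0 0 0 40;50 -1.6 0 0 0 0 40;50 -1.6 0 0 0 0 40"
}}

```text
time: 23.2
ee_pos: [0.6163, 0.1432, 0.0699]
tcp_rot: [-180.0, -0.0, 92.3]
wrist_force: [0.0, -0.4, -0.6]
opening: 0.0632
grasp_force: 55.4
```

Threaded with no contact force. On to the post.

Request:
{"method": "carry_out", "body": {
  "moves": "20 0.2 0 0 0 0 40;40 0.4 0 0 0 0 40;60 0.6 0 0 0 0 40;80 0.8 0 0 0 0 40;100 1 0 0 0 0 40;115 1.2 0 0 0 0 40;127 1.2 0 0 0 0 40;127 1.2 0 0 0 0 40;127 1.2 0 0 0 0 40"
}}

```text
time: 24.1
ee_pos: [0.6128, 0.2688, 0.0698]
tcp_rot: [-180.0, 0.0, 92.2]
wrist_force: [0.3, -0.2, -0.8]
opening: 0.063
grasp_force: 55.4
```

Request:
{"method": "carry_out", "body": {
  "moves": "0 0 2 0 0 0 85;0 0 2 0 0 0 85;0 0 2 0 0 0 85;0 0 2 0 0 0 85;0 0 2 0 0 0 85;0 0 -20 0 0 0 85;0 0 -60 0 0 0 85;0 0 -100 0 0 0 85;0 0 -100 0 0 0 85"
}}

```text
time: 25.0
ee_pos: [0.6146, 0.2696, 0.1767]
tcp_rot: [179.5, -0.2, 92.2]
wrist_force: [1.4, 0.3, 1.0]
opening: 0.0851
grasp_force: 0.0
```

```bash
python3 - <<'E'
from h import *
rows((.6142,-.2924,.12,70.2))
E
```

```text
now [614.6 269.6 176.7] [179.52  -0.19  92.18] q6 111.5 t 25.0 open 85.1
row: [-561.8  -22.3   54.7] [ 0.44 -0.28 21.98]
```

Request:
{"method": "carry_out", "body": {
  "moves": "-562 -23 0 0 0 22 85;-562 -23 0 0 0 22 85;-562 -23 0 0 0 22 85;-562 -23 0 0 0 22 85;-562 -23 0 0 0 22 85;-562 -23 0 0 0 22 85;-562 -23 0 0 0 22 85;-562 -23 0 0 0 22 85;-562 -23 0 0 0 22 85;-562 -23 0 0 0 22 85;-562 -23 0 0 0 22 85;-562 -23 0 0 0 22 85;-562 -23 0 0 0 22 85;-562 -23 55 0 0 22 85;-562 -23 55 0 0 22 85;-562 -23 55 0 0 22 85"
}}

```text
time: 26.6
ee_pos: [0.6106, -0.2918, 0.114]
tcp_rot: [-179.8, -0.0, 70.3]
wrist_force: [0.8, 0.2, 0.2]
opening: 0.0848
grasp_force: 0.0
```

```bash
python3 - <<'E'
from seg import *
rows((.6130,-.2920,-.008,70.2))
o=bot.get_obs();c=bot.camera("wrist")
s,f,a=fitobj(c,o,(.6142,-.2924,-.345),56,h=75);print(s[:2].round(4),np.degrees(s[2]).round(1),round(f,3))
E
```

```text
now [ 610.6 -291.8  114. ] [-1.7981e+02 -3.0000e-02  7.0270e+01] q6 84.2 t 26.6 open 84.8
row: [  0.5   2.8 122. ] [-0.19 -0.03  0.07]
[ 0.6141 -0.2925] -19.8 0.016
```

Request:
{"method": "carry_out", "body": {
  "moves": "0 0 0 0 0 0 85;0 0 0 0 0 0 85;0 0 0 0 0 0 85"
}}

```text
time: 26.95
ee_pos: [0.6119, -0.2937, 0.1166]
tcp_rot: [179.9, 0.0, 70.2]
wrist_force: [-0.0, 0.8, -0.3]
opening: 0.0852
grasp_force: 0.0
```

```bash
python3 - <<'E'
from h import *
rows((.6130,-.2922,-.008,70.2))
E
```

```text
now [ 611.9 -293.7  116.6] [1.7988e+02 1.0000e-02 7.0200e+01] q6 84.2 t 26.95 open 85.2
row: [  1.8   0.2 124.6] [ 0.12  0.01 -0.  ]
```

Request:
{"method": "carry_out", "body": {
  "moves": "2 0 40 0 0 0 85;2 0 75 0 0 0 85;2 0 105 0 0 0 85;2 0 124 0 0 0 85;2 0 124 0 0 0 85;2 0 124 0 0 0 85;2 0 124 0 0 0 35;2 0 124 0 0 0 35;2 0 124 0 0 0 35;2 0 124 0 0 0 35;2 0 124 0 0 0 35;2 0 124 0 0 0 35;2 0 124 0 0 0 35;2 0 124 0 0 0 35"
}}

```text
time: 28.35
ee_pos: [0.6129, -0.2922, -0.007]
tcp_rot: [179.8, 0.0, 70.2]
wrist_force: [-0.2, 0.4, 5.9]
opening: 0.0553
grasp_force: 53.8
```

Request:
{"method": "carry_out", "body": {
  "moves": "0 0 -40 0 0 0 35;0 0 -80 0 0 0 35;0 0 -110 0 0 0 35;0 0 -110 0 0 0 35;0 0 -110 0 0 0 35;0 0 -110 0 0 0 35"
}}

```text
time: 28.95
ee_pos: [0.6115, -0.2915, 0.0998]
tcp_rot: [-179.9, -0.0, 70.2]
wrist_force: [0.5, 0.6, -0.6]
opening: 0.0552
grasp_force: 53.3
```

```bash
python3 - <<'E'
from h import *
rows((.6184,.07,.1030,92.1),(.6184,.08,.070,92.1))
E
```

```text
now [ 611.5 -291.5   99.8] [-1.7991e+02 -1.0000e-02  7.0180e+01] q6 84.3 t 28.95 open 55.2
row: [ 342.4 -116.    -3. ] [ -0.09  -0.03 -21.92]
row: [ 351.9 -119.4   30. ] [ -0.09  -0.03 -21.92]
```

Request:
{"method": "carry_out", "body": {
  "moves": "342 -116 -3 0 0 -22 35;342 -116 -3 0 0 -22 35;342 -116 -3 0 0 -22 35;342 -116 -3 0 0 -22 35;342 -116 -3 0 0 -22 35;342 -116 -3 0 0 -22 35;342 -116 -3 0 0 -22 35;342 -116 -3 0 0 -22 35;342 -116 -3 0 0 -22 35;342 -116 -3 0 0 -22 35;342 -116 10 0 0 -22 35;342 -116 30 0 0 -22 35;342 -116 30 0 0 -22 35;342 -116 30 0 0 -22 35;342 -116 30 0 0 -22 35"
}}

```text
time: 30.45
ee_pos: [0.6191, 0.0687, 0.0717]
tcp_rot: [180.0, -0.0, 92.1]
wrist_force: [-0.2, 0.0, -0.2]
opening: 0.0553
grasp_force: 53.3
```

```bash
python3 - <<'E'
from rod import *
rows((.6180,.09,.070,92.1),(.6163,.1432,.070,92.1),(.6144,.2025,.07,92.1),(.6132,.2380,.07,92.1))
o=bot.get_obs();c=bot.camera("wrist")
r=rodfit(c,o,K=3,s0=(.6187,.1218,.03));print(r[0][:2].round(4),np.degrees(r[0][2]).round(2),r[0][3].round(4),round(r[1],3))
E
```

```text
now [619.1  68.7  71.7] [179.95  -0.    92.13] q6 94.2 t 30.45 open 55.3
row: [21.3 -0.3  1.7] [ 0.05 -0.    0.03]
row: [74.5 -0.   1.7] [ 0.05 -0.    0.03]
row: [133.9   0.3   1.7] [ 0.05 -0.    0.03]
row: [169.4   0.4   1.7] [ 0.05 -0.    0.03]
[0.6193 0.1217] 2.6 0.1138 0.017
```

Request:
{"method": "carry_out", "body": {
  "moves": "20 0 1.5 0 0 0 35;30 0 1.5 0 0 0 35;38 0 1.5 0 0 0 35;46 0 1.5 0 0 0 35;54 0 1.5 0 0 0 35;62 0 1.5 0 0 0 35;72 0 1.5 0 0 0 35;82 0 1.5 0 0 0 35;82 0 1.5 0 0 0 35"
}}

```text
time: 31.4
ee_pos: [0.6155, 0.1527, 0.0694]
tcp_rot: [-180.0, -0.0, 92.3]
wrist_force: [1.0, 0.1, -1.1]
opening: 0.0554
grasp_force: 53.3
```

Request:
{"method": "carry_out", "body": {
  "moves": "15 0.2 0 0 0 0 35;30 0.3 0 0 0 0 35;45 0.4 0 0 0 0 35;60 0.5 0 0 0 0 35;75 0.6 0 0 0 0 35;85 0.6 0 0 0 0 35;85 0.6 0 0 0 0 35;85 0.6 0 0 0 0 35"
}}

```text
time: 32.2
ee_pos: [0.6129, 0.2363, 0.0694]
tcp_rot: [-180.0, 0.0, 92.2]
wrist_force: [-0.3, -0.3, 0.1]
opening: 0.0553
grasp_force: 53.3
```

Request:
{"method": "carry_out", "body": {
  "moves": "0 0 2 0 0 0 85;0 0 2 0 0 0 85;0 0 2 0 0 0 85;0 0 2 0 0 0 85;0 0 2 0 0 0 85;0 0 -20 0 0 0 85;0 0 -60 0 0 0 85;0 0 -100 0 0 0 85;0 0 -100 0 0 0 85;0 0 -100 0 0 0 85;0 0 -100 0 0 0 85"
}}

```text
time: 33.3
ee_pos: [0.6127, 0.2361, 0.1683]
tcp_rot: [-179.9, 0.0, 92.2]
wrist_force: [-0.2, 0.0, 0.0]
opening: 0.0849
grasp_force: 0.0
```

```bash
python3 - <<'E'
from h import *
rows((.4700,-.3180,.12,80.7))
E
```

```text
now [612.7 236.1 168.3] [-1.7992e+02  3.0000e-02  9.2180e+01] q6 108.9 t 33.3 open 84.9
row: [-548.3 -163.6   48.8] [-0.08  0.04 11.48]
```

Request:
{"method": "carry_out", "body": {
  "moves": "-548 -164 0 0 0 11.5 85;-548 -164 0 0 0 11.5 85;-548 -164 0 0 0 11.5 85;-548 -164 0 0 0 11.5 85;-548 -164 0 0 0 11.5 85;-548 -164 0 0 0 11.5 85;-548 -164 0 0 0 11.5 85;-548 -164 0 0 0 11.5 85;-548 -164 0 0 0 11.5 85;-548 -164 0 0 0 11.5 85;-548 -164 0 0 0 11.5 85;-548 -164 0 0 0 11.5 85;-548 -164 0 0 0 11.5 85;-548 -164 0 0 0 11.5 85;-548 -164 50 0 0 11.5 85;-548 -164 50 0 0 11.5 85;-548 -164 50 0 0 11.5 85;-548 -164 50 0 0 11.5 85;-548 -164 50 0 0 11.5 85"
}}

```text
time: 35.2
ee_pos: [0.4712, -0.3178, 0.122]
tcp_rot: [179.8, 0.1, 80.7]
wrist_force: [-0.3, -0.7, 0.3]
opening: 0.0852
grasp_force: 0.0
```

```bash
python3 - <<'E'
from seg import *
o=bot.get_obs();c=bot.camera("wrist")
s,f,a=fitobj(c,o,(.4708,-.3182,-.16),48,h=75);print(s[:2].round(4),np.degrees(s[2]).round(1),round(f,3))
rows((s[0]-.0012,s[1],-.012,90+np.degrees(s[2])))
E
```

```text
[ 0.4711 -0.318 ] -9.3 0.013
now [ 471.  -317.9  121.7] [1.7984e+02 8.0000e-02 8.0710e+01] q6 65.3 t 35.25 open 84.9
row: [-1.000e-01 -1.400e+00  1.337e+02] [0.16 0.08 0.02]
```

Request:
{"method": "carry_out", "body": {
  "moves": "0 -1 45 0 0 0 85;0 -1 85 0 0 0 85;0 -1 115 0 0 0 80;0 -1 133 0 0 0 75;0 -1 133 0 0 0 75;0 -1 133 0 0 0 75;0 -1 133 0 0 0 30;0 -1 133 0 0 0 30;0 -1 133 0 0 0 30;0 -1 133 0 0 0 30;0 -1 133 0 0 0 30;0 -1 133 0 0 0 30;0 -1 133 0 0 0 30;0 -1 133 0 0 0 30"
}}

```text
time: 36.65
ee_pos: [0.4701, -0.3181, -0.0115]
tcp_rot: [179.8, 0.1, 80.7]
wrist_force: [-0.1, 0.4, 6.5]
opening: 0.0472
grasp_force: 52.1
```

Request:
{"method": "carry_out", "body": {
  "moves": "0 0 -40 0 0 0 30;0 0 -80 0 0 0 30;0 0 -115 0 0 0 30;0 0 -115 0 0 0 30;0 0 -115 0 0 0 30;0 0 -115 0 0 0 30"
}}

```text
time: 37.25
ee_pos: [0.4686, -0.3172, 0.1005]
tcp_rot: [-179.9, -0.0, 80.7]
wrist_force: [0.3, 0.5, -0.3]
opening: 0.0475
grasp_force: 51.7
```

```bash
python3 - <<'E'
from h import *
rows((.6187,.07,.1030,92.1))
E
```

```text
now [ 468.6 -317.2  100.5] [-1.7993e+02 -3.0000e-02  8.0690e+01] q6 65.2 t 37.25 open 47.5
row: [406.3  85.4  -2.4] [ -0.06  -0.04 -11.41]
```

Request:
{"method": "carry_out", "body": {
  "moves": "406 85 -3 0 0 -11.4 30;406 85 -3 0 0 -11.4 30;406 85 -3 0 0 -11.4 30;406 85 -3 0 0 -11.4 30;406 85 -3 0 0 -11.4 30;406 85 -3 0 0 -11.4 30;406 85 -3 0 0 -11.4 30;406 85 -3 0 0 -11.4 30;406 85 -3 0 0 -11.4 30;406 85 -3 0 0 -11.4 30;406 85 -3 0 0 -11.4 30;406 85 10 0 0 -11.4 30;406 85 30 0 0 -11.4 30;406 85 30 0 0 -11.4 30;406 85 30 0 0 -11.4 30;406 85 30 0 0 -11.4 30"
}}

```text
time: 38.85
ee_pos: [0.6188, 0.0688, 0.0723]
tcp_rot: [179.9, -0.0, 92.0]
wrist_force: [0.1, 0.7, -0.3]
opening: 0.0472
grasp_force: 51.7
```

```bash
python3 - <<'E'
from rod import *
rows((.6185,.08,.0695,92.1),(.6157,.155,.0695,92.1),(.6141,.2025,.0695,92.1))
o=bot.get_obs();c=bot.camera("wrist");cv2.imwrite("pics/w7.png",c["img"][:,:,::-1])
r=rodfit(c,o,K=3,s0=(.6187,.1218,.03),L=.1);print(r[0][:2].round(4),np.degrees(r[0][2]).round(2),r[0][3].round(4),round(r[1],3))
E
```

```text
now [618.8  68.8  72.3] [179.95  -0.    92.03] q6 94.3 t 38.85 open 47.2
row: [11.2  0.1  2.8] [ 0.05 -0.   -0.07]
row: [86.2 -0.1  2.8] [ 0.05 -0.   -0.07]
row: [133.8   0.    2.8] [ 0.05 -0.   -0.07]
[0.6191 0.1217] 2.34 0.1173 0.017
```

```bash
python3 - <<'E'
from rod import *
o=bot.get_obs();c=bot.camera("wrist")
s=(.6191,.1217,.038)
for y in np.arange(.08,.135,.004):
    p=proj(c,rz([(0,y,.112)],s),o)[0];u=p.round().astype(int);print(round(y,3),u,c["img"][u[1],u[0]] if u[1]>=0 else None)
i=c["img"]
for x in (-.024,.024,-.03,.03):
  print(x,[ (int(u[1]),i[int(u[1]),int(u[0])].tolist()) for y in np.arange(.09,.13,.006) for u in proj(c,rz([(x,y,.105)],s),o) if u[1]>=0])
E
```

```text
0.08 [254 -31] None
0.084 [254 -38] None
0.088 [254 -46] None
0.092 [254 -53] None
0.096 [253 -60] None
0.1 [253 -66] None
0.104 [253 -73] None
0.108 [253 -79] None
0.112 [253 -85] None
0.116 [253 -91] None
0.12 [253 -97] None
0.124 [ 253 -103] None
0.128 [ 253 -108] None
0.132 [ 253 -113] None
-0.024 []
0.024 []
-0.03 []
0.03 []
```

That length was only image clipping. Threading bead c.

Request:
{"method": "carry_out", "body": {
  "moves": "20 0 2.5 0 0 0 30;30 0 2.5 0 0 0 30;38 0 2.5 0 0 0 30;46 0 2.5 0 0 0 30;54 0 2.5 0 0 0 30;62 0 2.5 0 0 0 30;72 0 2.5 0 0 0 30;82 0 2.5 0 0 0 30;82 0 2.5 0 0 0 30"
}}

```text
time: 39.85
ee_pos: [0.6155, 0.1528, 0.0689]
tcp_rot: [-180.0, -0.0, 92.2]
wrist_force: [0.6, -0.5, -1.3]
opening: 0.047
grasp_force: 51.7
```

Request:
{"method": "carry_out", "body": {
  "moves": "15 0.2 0 0 0 0 30;30 0.3 0 0 0 0 30;45 0.4 0 0 0 0 30;52 0.4 0 0 0 0 30;52 0.4 0 0 0 0 30;52 0.4 0 0 0 0 30"
}}

```text
time: 40.45
ee_pos: [0.6141, 0.2035, 0.0689]
tcp_rot: [-180.0, 0.0, 92.1]
wrist_force: [-0.2, -0.7, -0.1]
opening: 0.0472
grasp_force: 51.7
```

Request:
{"method": "carry_out", "body": {
  "moves": "0 0 2 0 0 0 85;0 0 2 0 0 0 85;0 0 2 0 0 0 85;0 0 2 0 0 0 85;0 0 2 0 0 0 85;0 0 -20 0 0 0 85;0 0 -60 0 0 0 85;0 0 -100 0 0 0 85;0 0 -100 0 0 0 85;0 0 -100 0 0 0 85;0 0 -100 0 0 0 85"
}}

```text
time: 41.55
ee_pos: [0.6138, 0.2033, 0.1678]
tcp_rot: [-179.9, 0.0, 92.1]
wrist_force: [-0.7, 0.4, 0.1]
opening: 0.0848
grasp_force: 0.0
```

```bash
python3 - <<'E'
from h import *
rows((.526,-.4216,.12,64.9))
E
```

```text
now [613.8 203.3 167.8] [-1.7992e+02  2.0000e-02  9.2080e+01] q6 106.2 t 41.55 open 84.8
row: [-621.2 -110.4   48.2] [-0.07  0.04 27.18]
```

Request:
{"method": "carry_out", "body": {
  "moves": "-621 -110 0 0 0 27 85;-621 -110 0 0 0 27 85;-621 -110 0 0 0 27 85;-621 -110 0 0 0 27 85;-621 -110 0 0 0 27 85;-621 -110 0 0 0 27 85;-621 -110 0 0 0 27 85;-621 -110 0 0 0 27 85;-621 -110 0 0 0 27 85;-621 -110 0 0 0 27 85;-621 -110 0 0 0 27 85;-621 -110 0 0 0 27 85;-621 -110 0 0 0 27 85;-621 -110 0 0 0 27 85;-621 -110 0 0 0 27 85;-621 -110 50 0 0 27 85;-621 -110 50 0 0 27 85;-621 -110 50 0 0 27 85;-621 -110 50 0 0 27 85;-621 -110 50 0 0 27 85"
}}

```text
time: 43.55
ee_pos: [0.528, -0.4216, 0.122]
tcp_rot: [179.8, 0.1, 65.1]
wrist_force: [0.1, -0.1, -0.4]
opening: 0.0848
grasp_force: 0.0
```

```bash
python3 - <<'E'
from seg import *
o=bot.get_obs();c=bot.camera("wrist");t_=bot.camera("top");cv2.imwrite("pics/top9.png",t_["img"][:,:,::-1])
s,f,a=fitobj(c,o,(.5345,-.4035,-.438),44,1,h=70,dump="pics/mcap.png");print(s[:2].round(4),np.degrees(s[2]).round(1),round(f,3))
g=rz([(-.0012,-.02,0)],s)[0]
rows((g[0],g[1],-.013,90+np.degrees(s[2])))
# beads on rod seen from the top: chroma along the rod line
S=(.6191,.1217,.038)
for y in np.arange(.03,.172,.006):
    u=proj(t_,rz([(0,y,.112)],S))[0].round().astype(int);v=t_["img"][u[1],u[0]].astype(int);print(round(y,3),"rod" if v[0]>1.6*v[1] else "wood",v.tolist(),end=" ; ")
E
```

```text
[ 0.5347 -0.403 ] -24.4 0.031
now [ 527.6 -421.6  121.1] [1.7983e+02 4.0000e-02 6.5100e+01] q6 76.3 t 43.65 open 84.7
row: [-1.000e-01 -2.900e+00  1.341e+02] [ 0.17  0.04 -0.54]
0.03 wood [86, 57, 38] ; 0.036 wood [84, 56, 38] ; 0.042 wood [85, 55, 35] ; 0.048 wood [84, 56, 36] ; 0.054 wood [81, 52, 34] ; 0.06 wood [82, 55, 35] ; 0.066 wood [82, 59, 42] ; 0.072 wood [101, 87, 59] ; 0.078 wood [101, 84, 62] ; 0.084 wood [101, 86, 63] ; 0.09 wood [95, 79, 54] ; 0.096 wood [78, 62, 47] ; 0.102 wood [76, 61, 43] ; 0.108 wood [104, 87, 64] ; 0.114 wood [101, 85, 61] ; 0.12 wood [102, 84, 62] ; 0.126 wood [98, 81, 59] ; 0.132 wood [54, 44, 32] ; 0.138 wood [94, 79, 56] ; 0.144 wood [104, 87, 61] ; 0.15 wood [103, 87, 62] ; 0.156 wood [103, 87, 61] ; 0.162 wood [103, 87, 62] ; 0.168 wood [75, 62, 40] ;
```

The top image along the rod shows bare rod up to 66 mm, then the three beads to the post. Gripping the cap.

Request:
{"method": "carry_out", "body": {
  "moves": "0 -2.5 45 0 0 -0.5 85;0 -2.5 85 0 0 -0.5 85;0 -2.5 115 0 0 -0.5 80;0 -2.5 133 0 0 -0.5 75;0 -2.5 133 0 0 -0.5 75;0 -2.5 133 0 0 -0.5 75;0 -2.5 133 0 0 -0.5 25;0 -2.5 133 0 0 -0.5 25;0 -2.5 133 0 0 -0.5 25;0 -2.5 133 0 0 -0.5 25;0 -2.5 133 0 0 -0.5 25;0 -2.5 133 0 0 -0.5 25;0 -2.5 133 0 0 -0.5 25;0 -2.5 133 0 0 -0.5 25"
}}

```text
time: 45.05
ee_pos: [0.5254, -0.4209, -0.012]
tcp_rot: [179.8, 0.0, 65.6]
wrist_force: [-0.8, 1.1, 6.6]
opening: 0.0428
grasp_force: 51.6
```

Request:
{"method": "carry_out", "body": {
  "moves": "0 0 -40 0 0 0 25;0 0 -80 0 0 0 25;0 0 -116 0 0 0 25;0 0 -116 0 0 0 25;0 0 -116 0 0 0 25;0 0 -116 0 0 0 25"
}}

```text
time: 45.65
ee_pos: [0.5242, -0.4198, 0.1008]
tcp_rot: [-179.9, -0.0, 65.6]
wrist_force: [-0.8, 0.4, -1.0]
opening: 0.0427
grasp_force: 51.1
```

```bash
python3 - <<'E'
from h import *
rows((.6197,.06,.1030,92.1))
E
```

```text
now [ 524.2 -419.8  100.8] [-1.7992e+02 -2.0000e-02  6.5580e+01] q6 75.7 t 45.65 open 42.7
row: [ 476.4 -111.3   -1.8] [ -0.08  -0.04 -26.51]
```

Request:
{"method": "carry_out", "body": {
  "moves": "476 -111 -2 0 0 -26.5 25;476 -111 -2 0 0 -26.5 25;476 -111 -2 0 0 -26.5 25;476 -111 -2 0 0 -26.5 25;476 -111 -2 0 0 -26.5 25;476 -111 -2 0 0 -26.5 25;476 -111 -2 0 0 -26.5 25;476 -111 -2 0 0 -26.5 25;476 -111 -2 0 0 -26.5 25;476 -111 -2 0 0 -26.5 25;476 -111 -2 0 0 -26.5 25;476 -111 -2 0 0 -26.5 25;476 -111 10 0 0 -26.5 25;476 -111 29 0 0 -26.5 25;476 -111 29 0 0 -26.5 25;476 -111 29 0 0 -26.5 25;476 -111 29 0 0 -26.5 25"
}}

```text
time: 47.35
ee_pos: [0.6204, 0.0585, 0.0736]
tcp_rot: [180.0, -0.0, 92.0]
wrist_force: [1.0, 0.2, -0.4]
opening: 0.0429
grasp_force: 51.1
```

```bash
python3 - <<'E'
from rod import *
o=bot.get_obs();c=bot.camera("wrist");cv2.imwrite("pics/w9.png",c["img"][:,:,::-1])
r=rodfit(c,o,K=4,s0=(.6187,.1218,.035),L=.1);print(r[0][:2].round(4),np.degrees(r[0][2]).round(2),r[0][3].round(4),round(r[1],3))
rows((.6191,.08,.071,92.1),(.6180,.110,.071,92.1),(.6174,.132,.071,92.1))
# hole: dark blob in mouth face plane
d=R.from_euler('xyz',o["tcp_rot"],degrees=True).as_matrix();P=o["ee_pos"]+d[:,0]*.0201
g=c["img"].astype(int).sum(2)
for z in (.115,.11,.105,.10,.095):
    pts=[P+d[:,1]*(k/1000) for k in range(-22,23)];Q=np.array(pts);Q[:,2]=z
    u=proj(c,Q,o).round().astype(int);print(z,[int(g[b,a]) for a,b in u])
E
```

```text
[0.6192 0.1216] 2.68 0.1201 0.015
now [620.6  58.6  73.9] [179.93  -0.    92.04] q6 93.4 t 47.4 open 43.0
row: [21.4 -0.7  2.9] [ 0.07 -0.   -0.06]
row: [51.4 -0.8  2.9] [ 0.07 -0.   -0.06]
row: [73.4 -0.6  2.9] [ 0.07 -0.   -0.06]
0.115 [388, 393, 157, 122, 122, 120, 127, 125, 130, 129, 131, 130, 128, 129, 123, 111, 107, 111, 123, 133, 139, 144, 149, 147, 150, 143, 153, 145, 133, 123, 115, 114, 106, 122, 117, 131, 124, 128, 129, 133, 129, 132, 133, 134, 135]
0.11 [414, 415, 290, 107, 109, 113, 113, 110, 111, 110, 109, 113, 121, 110, 112, 117, 135, 128, 128, 136, 145, 147, 144, 143, 139, 144, 156, 146, 131, 126, 122, 135, 126, 113, 111, 114, 120, 109, 111, 107, 114, 110, 107, 109, 113]
0.105 [413, 411, 209, 127, 127, 128, 116, 121, 117, 127, 133, 124, 122, 119, 121, 128, 128, 133, 133, 133, 149, 143, 146, 148, 144, 148, 149, 143, 131, 131, 127, 131, 143, 120, 124, 119, 122, 128, 125, 117, 121, 115, 115, 120, 116]
0.1 [385, 393, 229, 120, 119, 126, 126, 127, 126, 127, 127, 123, 116, 117, 114, 111, 112, 114, 113, 127, 138, 128, 133, 134, 125, 133, 137, 144, 122, 118, 119, 115, 118, 109, 110, 118, 121, 128, 128, 138, 129, 129, 130, 125, 112]
0.095 [408, 408, 415, 420, 379, 316, 188, 192, 94, 107, 116, 109, 115, 117, 117, 125, 130, 131, 128, 130, 123, 122, 111, 117, 109, 116, 121, 125, 128, 135, 133, 122, 121, 109, 111, 115, 112, 105, 111, 104, 113, 288, 344, 389, 405]
```

Request:
{"method": "carry_out", "body": {
  "moves": "10 -1 2.2 0 0 0 25;10 -1 2.2 0 0 0 25;10 -1 2.2 0 0 0 25;10 -1 2.2 0 0 0 25"
}}

```text
time: 47.8
ee_pos: [0.6189, 0.0693, 0.0709]
tcp_rot: [180.0, 0.0, 92.1]
wrist_force: [0.0, 0.1, -0.8]
opening: 0.043
grasp_force: 51.1
```

```bash
python3 - <<'E'
from rod import *
o=bot.get_obs();c=bot.camera("wrist")
r=rodfit(c,o,K=4,s0=(.6187,.1218,.035),L=.1);print(r[0][:2].round(4),np.degrees(r[0][2]).round(2),round(r[1],3))
rows((.6182,.08,.071,92.1),(.6174,.1016,.071,92.1),(.6163,.132,.071,92.1))
E
```

```text
[0.6193 0.1217] 2.62 0.017
now [618.9  69.2  70.8] [179.99   0.    92.1 ] q6 94.3 t 47.85 open 43.0
row: [10.8 -0.3 -0.2] [ 0.01  0.   -0.  ]
row: [32.4 -0.3 -0.2] [ 0.01  0.   -0.  ]
row: [62.9 -0.3 -0.2] [ 0.01  0.   -0.  ]
```

Nearly aligned. Sliding the cap over the tip.

Request:
{"method": "carry_out", "body": {
  "moves": "12 -0.2 0 0 0 0 25;20 -0.2 0 0 0 0 25;26 -0.2 0 0 0 0 25;30 -0.2 0 0 0 0 25;34 -0.2 0 0 0 0 25;38 -0.2 0 0 0 0 25;42 -0.2 0 0 0 0 25;46 -0.2 0 0 0 0 25;46 -0.2 0 0 0 0 25"
}}

```text
time: 48.75
ee_pos: [0.617, 0.1155, 0.0708]
tcp_rot: [180.0, -0.0, 92.1]
wrist_force: [0.2, -0.0, -0.6]
opening: 0.043
grasp_force: 51.1
```

Request:
{"method": "carry_out", "body": {
  "moves": "4 0 0 0 0 0 25;8 0 0 0 0 0 25;11 0 0 0 0 0 25;13 0 0 0 0 0 25;15 0 0 0 0 0 25;16 0 0 0 0 0 25;16.5 0 0 0 0 0 25;17 0 0 0 0 0 25;17 0 0 0 0 0 25"
}}

```text
time: 49.65
ee_pos: [0.6164, 0.1315, 0.0708]
tcp_rot: [-180.0, 0.1, 92.1]
wrist_force: [0.0, -4.4, -0.1]
opening: 0.0428
grasp_force: 51.1
```

The push stopped at -4.4 N, so the cap is bottomed. Releasing and withdrawing.

Request:
{"method": "carry_out", "body": {
  "moves": "0 0 1.5 0 0 0 85;0 0 1.5 0 0 0 85;0 0 1.5 0 0 0 85;0 0 1.5 0 0 0 85;0 0 1.5 0 0 0 85;0 0 1.5 0 0 0 85;0 0 -20 0 0 0 85;0 0 -60 0 0 0 85;0 0 -100 0 0 0 85;-50 0 -120 0 0 0 85;-100 0 -120 0 0 0 85;-100 0 -120 0 0 0 85;-100 0 -120 0 0 0 85;-100 0 -120 0 0 0 85"
}}

```text
time: 51.05
ee_pos: [0.6199, 0.0327, 0.1905]
tcp_rot: [-180.0, -0.0, 92.1]
wrist_force: [0.1, 1.0, -0.4]
opening: 0.085
grasp_force: 0.0
```

```bash
python3 - <<'E'
from rod import *
from seg import parts
o=bot.get_obs();c=bot.camera("wrist");pickle.dump((o,c),open("w10.pkl","wb"));t_=bot.camera("top")
print(o["ee_pos"],o["wrist_force"])
S=(.6191,.1217,.036)
for n,cam,ob in(("top",t_,None),("wrist",c,o)):
    print(n)
    for y in np.arange(-.04,.165,.005):
        u=proj(cam,rz([(0,y,.112)],S),ob)[0].round().astype(int)
        if 0<=u[1]<384 and 0<=u[0]<512: v=cam["img"][u[1],u[0]].astype(float);print(int(round(y*1000)),"%.2f"%(v[0]/v[1]),int(v.sum()),end="; ")
    print()
# scrap red pixels in tray (top)
i=t_["img"].astype(float);m=((i[:,:,0]>1.35*i[:,:,1])&(i[:,:,0]>40)).astype(np.uint8)
n,l,st,ce=cv2.connectedComponentsWithStats(m)
for k in range(1,n):
    if st[k,4]>25:
        P=onz(t_,ce[k],.02)[0];w=P[:2]-[.5545,.1885];a=.036;print("red",st[k,4],ce[k].round(),P.round(3),"stand",np.round([np.cos(a)*w[0]+np.sin(a)*w[1],-np.sin(a)*w[0]+np.cos(a)*w[1]],3))
E
```

```text
[0.61985667 0.03267032 0.19050705] [ 0.13566046  1.03647113 -0.41576415]
top
-40 1.01 319; -35 1.02 309; -30 1.04 310; -25 1.03 308; -20 1.03 291; -15 1.02 288; -10 1.02 287; -5 1.04 276; 0 1.02 268; 5 1.05 261; 10 1.01 264; 15 1.02 252; 20 1.02 240; 25 1.04 223; 30 1.04 215; 35 1.05 224; 40 1.03 204; 45 1.03 208; 50 1.00 170; 55 0.98 161; 60 1.04 161; 65 1.09 146; 70 1.07 135; 75 1.05 125; 80 1.26 127; 85 1.30 116; 90 1.15 133; 95 1.20 131; 100 1.59 72; 105 1.19 138; 110 1.23 127; 115 1.31 114; 120 1.24 134; 125 1.23 128; 130 1.24 125; 135 1.23 153; 140 1.38 112; 145 1.14 143; 150 1.25 199; 155 1.18 239; 160 1.20 233; 
wrist
-40 1.21 294; -35 1.22 293; -30 1.20 293; -25 1.23 239; -20 1.25 281; -15 1.27 216; -10 1.25 247; -5 1.26 248; 0 1.24 240; 5 1.26 215; 10 1.25 220; 15 1.25 218; 20 1.25 217; 25 1.24 216; 30 1.27 216; 35 1.67 98; 40 1.60 90; 45 1.69 164; 50 1.67 169; 55 1.69 165; 60 1.65 168; 65 1.65 166; 70 1.28 72; 
red 206 [406. 141.] [ 0.681 -0.432  0.02 ] stand [ 0.105 -0.625]
red 32 [ 86. 193.] [0.546 0.404 0.02 ] stand [-0.001  0.215]
red 71 [ 98. 196.] [0.538 0.373 0.02 ] stand [-0.009  0.185]
red 88 [269. 219.] [ 0.477 -0.07   0.02 ] stand [-0.087 -0.256]
red 105 [268. 239.] [ 0.426 -0.067  0.02 ] stand [-0.137 -0.251]
red 27 [285. 245.] [ 0.412 -0.108  0.02 ] stand [-0.153 -0.292]
```

Cap mouth at about 30 mm on the rod, bare rod from 35 to 65 mm, beads after that, and both offcuts in the tray. Handing in.

```bash
python3 -c "
from workcell import bot
print(bot.job_done())"
```

```text
the job is handed in; nothing more can be done
None
```

The job is handed in at about 51 s of the 208 s allowed: both offcuts are in the tray, the brush is upright on its pad, beads a, b and c are on the rod in falling size, and the cap is fully home; these are my camera and force readings, as the hand-in returned no verdict.

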